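Pack one skincare set into its fitted carton

TASK

Pack this set: the lidded jar, the pump bottle, the dropper bottle and the roll-on bottle each go upright into the round carton pocket that is cut a little wider than they are (biggest in the biggest pocket, and so on down to the slimmest), standing fully down on the pocket's floor. It is filled glass, so set each one down rather than dropping it, and never tip one over. Leave the jar without a lid and the bottle with the bare open neck standing where they are: they are unfinished and do not belong in the set.

Things in the scene. Friction and masses are not known exactly. Their poses are not given: they have to be found in the camera images.
- jar: the finished jar: squat amber glass jar with flat black lid on, 62 mm diameter, 58 mm tall in all (glass to 36 mm, lid above), straight sides, about 0.18 kg; origin at the centre of its underside, z up its axis; stands upright on the bench
- pump: the finished pump bottle: amber glass, 49 mm diameter, straight sides from 3 to 68 mm, then a shoulder, black collar (26 mm diameter, 78 to 87 mm) and black pump head with a short spout that reaches 21 mm from the axis towards its own +x (90 to 98 mm up; best gripped across the spout), 98 mm tall in all, about 0.17 kg; origin at the centre of its underside, z up; stands upright on the bench
- dropper: the finished dropper bottle: amber glass, 36 mm diameter, straight sides from 3 to 56 mm, then a shoulder, black collar (22 mm diameter, 67 to 82 mm) and black rubber bulb (15 mm diameter), 97 mm tall in all, about 0.09 kg; origin at the centre of its underside, z up; stands upright on the bench
- rollon: the finished roll-on bottle: slim amber glass cylinder with black cap, 23 mm diameter, 76 mm tall in all (cap from 46 mm up), about 0.04 kg; origin at the centre of its underside, z up; stands upright on the bench
- open_jar: an unfinished jar: same amber glass as the finished jar but without a lid, one sees into it; 62 mm diameter, 48 mm tall; origin at the centre of its underside, z up
- open_bottle: an unfinished bottle: same amber glass as the dropper bottle but with only its open, bare neck (18 mm diameter) on top; 36 mm diameter, 81 mm tall (more of them, stock, stand in rows on a sheet at the far edge of the bench; they stay too); origin at the centre of its underside, z up
- pocket_jar: cardboard fitment 96 x 96 mm, 40 mm high, fixed in the set carton, with a round pocket of 76 mm diameter, 16 mm deep, in its flat top, for the jar; origin on the pocket's axis at the fitment's underside, z up: pocket floor 24 mm, top 40 mm above the origin. Four such, 98 mm apart, fill the carton 2 x 2 in any order; the carton is 204 mm square, rim 46 mm above the bench, lid folded out behind
- pocket_pump: cardboard fitment 96 x 96 mm, 40 mm high, fixed in the set carton, with a round pocket of 63 mm diameter, 28 mm deep, in its flat top, for the pump bottle; origin on the pocket's axis at the fitment's underside, z up: pocket floor 12 mm, top 40 mm above the origin. Four such, 98 mm apart, fill the carton 2 x 2 in any order; the carton is 204 mm square, rim 46 mm above the bench, lid folded out behind
- pocket_dropper: cardboard fitment 96 x 96 mm, 40 mm high, fixed in the set carton, with a round pocket of 50 mm diameter, 28 mm deep, in its flat top, for the dropper bottle; origin on the pocket's axis at the fitment's underside, z up: pocket floor 12 mm, top 40 mm above the origin. Four such, 98 mm apart, fill the carton 2 x 2 in any order; the carton is 204 mm square, rim 46 mm above the bench, lid folded out behind
- pocket_rollon: cardboard fitment 96 x 96 mm, 40 mm high, fixed in the set carton, with a round pocket of 37 mm diameter, 28 mm deep, in its flat top, for the roll-on bottle; origin on the pocket's axis at the fitment's underside, z up: pocket floor 12 mm, top 40 mm above the origin. Four such, 98 mm apart, fill the carton 2 x 2 in any order; the carton is 204 mm square, rim 46 mm above the bench, lid folded out behind

How it is judged (in metres and radians):
At the end, for the whole second after the job is handed in: Each of the four finished items stands upright (within 0.12 rad) and at rest on the floor of its own pocket (axis within 12 mm of the pocket's, underside within 4 mm of its floor); the open jar and the open-necked bottle stand upright within 30 mm of where they were (horizontal distance between jar and pocket_jar below 0.012 m and z of jar in the frame of pocket_jar between 0.02 and 0.028 m and angle between each of jar, pump, dropper, rollon, open_jar, open_bottle's own z axis and vertical below 0.12 rad and linear speed of each of jar, pump, dropper, rollon, open_jar, open_bottle below 0.02 m/s and horizontal distance between pump and pocket_pump below 0.012 m and z of pump in the frame of pocket_pump between 0.008 and 0.016 m and horizontal distance between dropper and pocket_dropper below 0.012 m and z of dropper in the frame of pocket_dropper between 0.008 and 0.016 m and horizontal distance between rollon and pocket_rollon below 0.012 m and z of rollon in the frame of pocket_rollon between 0.008 and 0.016 m and distance of each of open_jar, open_bottle from where it was at the start of the episode below 0.03 m); the robot touches nothing.
It fails at once if an unfinished one (open jar, open-necked bottle) is moved by more than 30 mm or knocked over (distance of any of open_jar, open_bottle from where it was at the start of the episode above 0.03 m or angle between any of open_jar, open_bottle's own z axis and vertical above 0.4 rad).
It fails at once if a finished item is dropped: it falls free by more than about 20 mm ((linear speed of jar above 0.65 m/s and contact force between jar and the fingers below 0.05 N) or (linear speed of pump above 0.65 m/s and contact force between pump and the fingers below 0.05 N) or (linear speed of dropper above 0.65 m/s and contact force between dropper and the fingers below 0.05 N) or (linear speed of rollon above 0.65 m/s and contact force between rollon and the fingers below 0.05 N)).
It fails at once if a finished item is tipped over (angle between any of jar, pump, dropper, rollon's own z axis and vertical above 0.9 rad).
It also fails if it takes over 115 s, if anything falls off the work surface, if the arm or the gripper's body presses on something with over 40 N, if the wrist force passes 120 N, or if a joint passes its speed limit or range.

ROBOT

A 7-joint arm with a two-finger parallel gripper is mounted at the origin on the work surface. World frame = base frame: x ahead of the robot, y to its left, z up, the work surface at z = 0. Lengths are in mm, angles in rad, forces in N, time in s.
With the tool pointing down it reaches from about 400 to 875 mm from the base axis. Payload 4.4 kg.
Tool frame: the origin (TCP) lies at the very end of the fingers, on their centre line; the grasp point (between the pads) lies 19 mm behind it; z points along the fingers, x is the direction in which the jaws open and shut, and the axes are right-handed (so a half turn about z gives the same grasp; the last joint's range is limited). The gripper opens to 85 mm and grips with 20 to 120 N. Pads are 22 mm wide; open, the fingers measure 114 mm over their backs; the gripper's body (76 mm by 85 mm) begins 54 mm behind the grasp point. The pads swing forward as they close: fully open they stand 13 mm farther back than shut.
Start: joints at [-1.274, 0.628, 0.038, 1.517, -0.027, 0.996, -0.02], TCP at [230.658, 607.713, 231.313] pointing down, gripper open.
Joint ranges: [-3.06, 3.06], [-0.37, 2.12], [-1.25, 1.32], [0.18, 2.47], [-1.1, 4.24], [0.23, 1.98], [-2.94, 2.94]. Speed limits (rad/s): [2.57, 2.57, 3.14, 3.14, 3.14, 3.14, 3.14].

INTERFACE

Orientations are given as [roll, pitch, yaw] about the fixed x, y, z axes, in that order (R = Rz(yaw) Ry(pitch) Rx(roll)).
In Python, from cell import * gives the robot as it stands. The module is installed in compiled form; this text tells all that it offers.
- The arm moves only by the tool play_rows, never from a script. Its argument "targets" is a list of rows, each an object with "slide": the shift along the tool's x, y, z in mm, a list of three; "turn": the turn, a rotation vector about the tool's x, y, z in degrees, a list of three; "hand": the finger opening in mm, from 0 to 85.4. A call has 1 to 5 rows; each row shifts and turns the commanded pose from where the row before left it, along the tool's axes as they then stand; what a row does not reach is not made up. A row lasts 1/8 s, in which the tool goes at most 62.5 mm and 10.7 degrees, less where a joint would pass 70% of its speed; a pose out of reach is approached as far as the arm can. A call is refused whole if a number of a shift passes 62.5 or a number of a turn 10.7, either way. A call with a gripper value outside its range is refused whole. The fingers move at their own pace and stop on an object; the grip force is fixed at half the most. Time passes only in rows, so rows that do not move let the fingers close. It gives the time, the measured TCP pose, the force and the opening at its end, in the units of the state.
- read_state(): the state, without advancing time (a new reading comes with each control period).
- get_image(name): name is "scene" or "top" or "wrist"; returns (picture, depth): 420x560x3 uint8, blue, green, red; 420x560 float32, mm along the optical axis (not along the pixel's ray), 0 where there is no reading.
- calibration(name): a dict with "K" (3x3 intrinsics, pixels), "R" (3x3) and "t" (3): a world point X has camera coordinates R X + t. Camera axes: x right, y down, z forward; pixel columns grow to the right and rows downward; lengths in mm; the calibration is good to about 2 mm. A picture is of the moment at which its call begins: read the wrist's pose just before it. calibration takes no time and is no camera call; for the wrist camera it gives the pose at the moment of the call.
- finish_job(): hands the job in, once; it reports no verdict.
The state is a dict: "clock": time; "qpos": joint angles; "qd": joint speeds; "tau": joint torques, N m; "eef_pos": TCP position; "tool_rot": TCP orientation; "force": force on the tool from outside, world axes, zero at the start; "torque": the same for the moment, N m; "width": finger opening in mm.
Only numpy, scipy, OpenCV 4.12 (cv2) and the standard library are available. Lean on these libraries where they do the work, as an engineer would, in place of code of your own. Each camera call takes 0.05 s, during which the arm holds its last target.

## Working session

There is one attempt and no reset: what is moved stays moved. The work goes in short steps, Python scripts to look and compute and a tool call to move; the robot and the scene stay as the last step left them, time stands still between calls to the robot, and variables do not carry over. Pictures are saved under pics/ and viewed, and the job is handed in when it is done.

Besides the shell and the picture viewer there is one more tool, called after "Emit:" as name(argument=value, ...), one argument or row to a line, values as JSON. play_rows: Moves the arm, as the interface text tells. Its arguments: {"type":"object","properties":{"targets":{"type":"array"}},"required":["targets"]}

```bash
mkdir -p pics; python3 - <<'E'
from cell import *
import cv2,numpy as np
s=read_state();print(s)
for n in ["scene","top","wrist"]:
    im,d=get_image(n);c=calibration(n)
    cv2.imwrite(f"pics/{n}0.png",im);np.savez(f"{n}0.npz",im=im,d=d,**c)
    print(n,c)
E
```

```text
{'clock': 0.0, 'qpos': array([-1.27376102,  0.62934576,  0.03840934,  1.51839757, -0.02697764,
        0.99631774, -0.02001595]), 'qd': array([-0.00020244,  0.00026986, -0.00055772, -0.00066476, -0.00060334,
       -0.00088953, -0.0004311 ]), 'tau': array([-2.03606595e-05, -5.63393354e+01,  1.22644342e+00, -1.93453234e+01,
        1.10759438e-02,  1.03139048e-02, -4.59524557e-06]), 'eef_pos': array([230.43390688, 607.08899408, 230.37930175]), 'tool_rot': array([3.14156649e+00, 1.95110319e-03, 1.20798294e+00]), 'force': array([ 0.05304523, -0.15569054, -0.06753988]), 'torque': array([ 0.03105127, -0.02347514, -0.02258021]), 'width': 85.72740596086412}
scene {'K': array([[414.01835034,   0.        , 285.70283147],
       [  0.        , 414.01835034, 214.00904687],
       [  0.        ,   0.        ,   1.        ]]), 'R': array([[-0.70754311,  0.70658572, -0.01092578],
       [ 0.43197423,  0.42022015, -0.79800582],
       [-0.55926828, -0.56934317, -0.6025507 ]]), 't': array([ 331.01990002, -220.74391863, 1382.18187026])}
top {'K': array([[473.41708882,   0.        , 278.96198508],
       [  0.        , 473.41708882, 205.21562537],
       [  0.        ,   0.        ,   1.        ]]), 'R': array([[-0.01953884, -0.99973313,  0.01232527],
       [-0.99612417,  0.01840792, -0.08601044],
       [ 0.0857606 , -0.01395804, -0.99621799]]), 't': array([  40.21003245,  510.52508878, 1101.54622466])}
wrist {'K': array([[338.49269235,   0.        , 283.81346328],
       [  0.        , 338.49269235, 206.92587969],
       [  0.        ,   0.        ,   1.        ]]), 'R': array([[ 0.3541328 ,  0.93519167, -0.00254976],
       [ 0.89148688, -0.33675665,  0.30306121],
       [ 0.28256167, -0.10959699, -0.95296768]]), 't': array([-648.710798  ,  -39.46721961,  380.60220472])}
```

View pics/scene0.png

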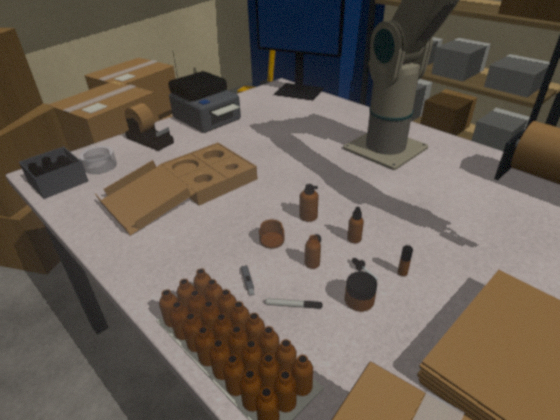

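View pics/top0.png

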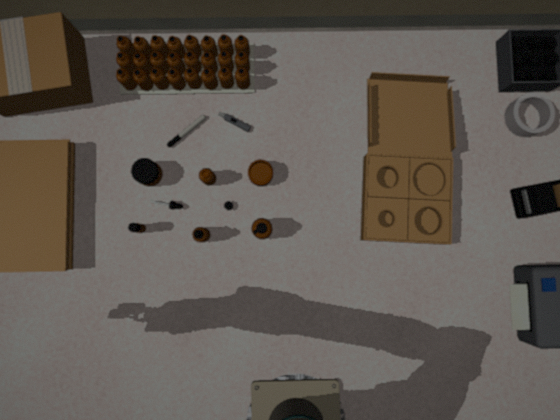

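View pics/wrist0.png

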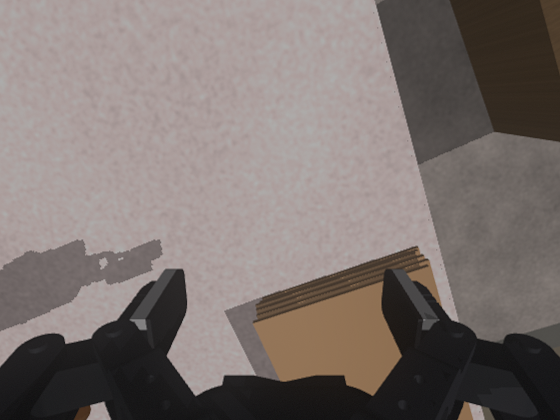

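The top view shows pump (262,228), dropper (201,234), roll-on (137,228), lidded jar (147,172), open bottle (207,177) and open jar (260,173). The carton is at (408,198), with the big pockets in its right column. Next I measure these.

```bash
cat > h.py <<'E'
import cv2,numpy as np
def load(n):
    z=np.load(n+".npz");return z["im"],z["d"],{k:z[k] for k in "KRt"}
def cloud(d,c):
    K=c["K"];v,u=np.indices(d.shape)
    P=np.stack([(u-K[0,2])/K[0,0]*d,(v-K[1,2])/K[1,1]*d,d],-1)
    return (P-c["t"])@c["R"]
def ray(u,v,c,z):
    o=-c["R"].T@c["t"];r=c["R"].T@np.linalg.inv(c["K"])@[u,v,1.]
    return o+r*(z-o[2])/r[2]
def proj(X,c):
    p=c["K"]@(c["R"]@np.array(X,float)+c["t"]);return p[:2]/p[2]
E
python3 - <<'E'
from h import *
im,d,c=load("top0");P=cloud(d,c)
print("bench z",np.median(P[250:280,330:500,2]))
for n,(u0,u1,v0,v1) in dict(pump=(245,282,210,245),drop=(185,218,220,250),roll=(122,152,215,240),jar=(128,170,150,192),ob=(192,222,162,192),oj=(243,280,155,192),clut1=(155,188,195,212),clut2=(220,238,197,212)).items():
    Q=P[v0:v1,u0:u1].reshape(-1,3);Z=Q[:,2];zt=np.percentile(Z,99.5)
    top=Q[Z>zt-6]; al=Q[Z>12]
    print(n,"ztop %.0f"%zt,"topmean",top.mean(0).round(1),len(top),"ext",al.min(0).round(),al.max(0).round())
cv2.imwrite("pics/c1.png",cv2.resize(im[145:255,100:290],None,fx=4,fy=4,interpolation=cv2.INTER_CUBIC))
cv2.imwrite("pics/c2.png",cv2.resize(im[65:250,355:465],None,fx=3,fy=3,interpolation=cv2.INTER_CUBIC))
# pockets
Q=P[150:245,360:455]; Z=Q[...,2]
print(np.percentile(Z,[5,25,50,75,95]))
z8=np.clip(Z*4,0,255).astype(np.uint8);cv2.imwrite("pics/c3.png",cv2.resize(z8,None,fx=5,fy=5,interpolation=cv2.INTER_NEAREST))
E
```

```text
bench z 0.12723340225770635
pump ztop 102 topmean [451.5  74.  161.2] 83 ext [415.  46.  19.] [ 479.   96. 1141.]
drop ztop 98 topmean [443.  202.7 165.7] 30 ext [415.  46.  13.] [ 462.  230. 1141.]
roll ztop 1141 topmean [ 414.9   46.2 1140.8] 5 ext [415.  46.  13.] [ 474.  373. 1141.]
jar ztop 1141 topmean [ 414.9   46.2 1140.8] 11 ext [415.  46.  12.] [ 624.  372. 1141.]
ob ztop 83 topmean [575.3 195.2 118.7] 28 ext [415.  46.  12.] [ 597.  217. 1141.]
oj ztop 52 topmean [584.1  73.1  88.2] 110 ext [415.  45.  12.] [ 619.  105. 1141.]
clut1 ztop 1141 topmean [ 414.9   46.2 1140.8] 5 ext [415.  46.  12.] [ 527.  326. 1141.]
clut2 ztop 754 topmean [ 414.9   46.2 1140.8] 2 ext [415.  46.  12.] [ 524.  164. 1141.]
[ 1.63462185 28.63837413 42.80706136 44.9674336  47.50971007]
```

View pics/c1.png

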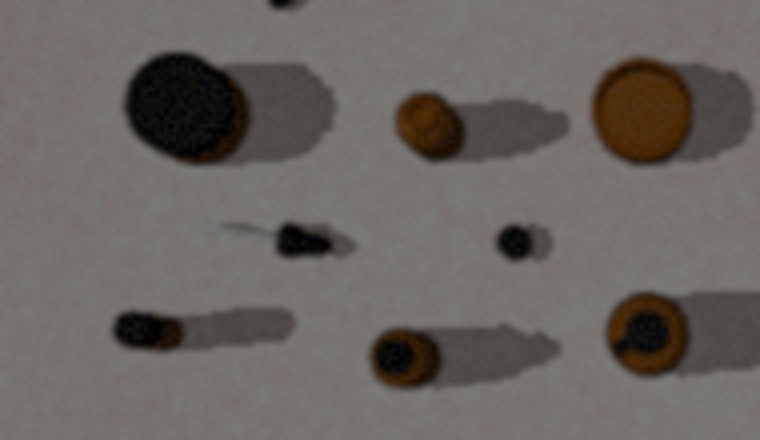

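View pics/c2.png

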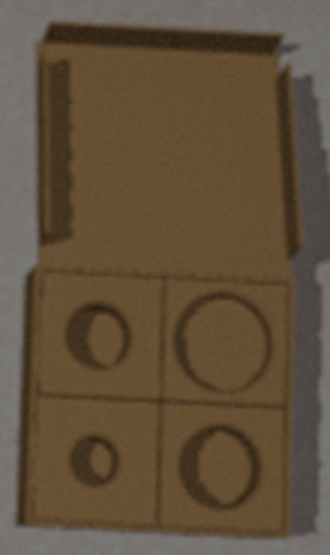

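View pics/c3.png

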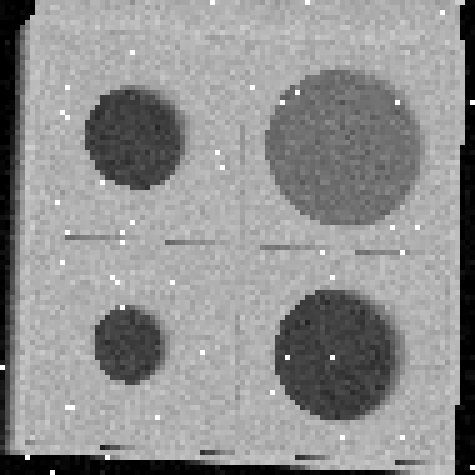

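```bash
python3 - <<'E'
from h import *
im,d,c=load("top0");P=cloud(d,c);Z=P[...,2]
def cc(mask,zp,n):
    k,l,st,ce=cv2.connectedComponentsWithStats(mask.astype(np.uint8))
    for i in range(1,k):
        if st[i,4]>25:
            (u,v),r=cv2.minEnclosingCircle(np.argwhere(l==i)[:,::-1].astype(np.float32))
            print(n,"area",st[i,4],"cen",ray(*ce[i],c,zp)[:2].round(1),"encl",ray(u,v,c,zp)[:2].round(1),"eqdiam %.1f"%(2*np.sqrt(st[i,4]/np.pi)*(1101-zp+25)/473), "box",st[i,:4])
box=np.zeros(Z.shape,bool);box[158:240,370:448]=1
m=cv2.medianBlur(((Z<36)&box).astype(np.uint8),3)
cc(m,40,"pocket")
hsv=cv2.cvtColor(im,cv2.COLOR_BGR2HSV)
blk=(im.max(-1)<35);b=np.zeros_like(blk);b[150:250,120:285]=1
cc(blk&b,58,"black@58")
cc((hsv[...,1]>120)&b&~blk,48,"amber@48")
Zm=Z.copy();Zm[Z>130]=0
cc((Zm>20)&b,50,"tall@50")
cc((Zm>60)&b,80,"60+@80")
for n,(u0,u1,v0,v1),bands in [("pump",(245,282,210,245),[(60,72),(76,90),(92,102)]),("drop",(185,218,220,250),[(50,60),(68,84),(90,100)]),("roll",(122,152,215,240),[(72,80)]),("jar",(128,170,150,192),[(54,62)]),("ob",(192,222,162,192),[(76,84),(50,60)]),("oj",(243,280,155,192),[(44,52)])]:
    Q=P[v0:v1,u0:u1].reshape(-1,3)
    for a,e in bands:
        q=Q[(Q[:,2]>a)&(Q[:,2]<e)]
        (x,y),r=cv2.minEnclosingCircle(q[:,:2].astype(np.float32))
        print(n,a,len(q),q.mean(0).round(1),"circ %.1f %.1f r %.1f"%(x,y,r))
# carton rim
q=cv2.minAreaRect(np.argwhere((Zm>30)&(Zm<60)&(np.indices(Z.shape)[1]>350)&(np.indices(Z.shape)[1]<460)&(np.indices(Z.shape)[0]>155)&(np.indices(Z.shape)[0]<250))[:,::-1].astype(np.float32));print(q,ray(*q[0],c,45))
E
```

```text
pocket area 775 cen [ 564.8 -322.3] encl [ 564.9 -322.4] eqdiam 72.1 box [413 164  32  31]
pocket area 329 cen [ 571.6 -224.1] encl [ 571.7 -224.6] eqdiam 47.0 box [377 167  20  21]
pocket area 540 cen [ 467.3 -315.3] encl [ 467.4 -315.6] eqdiam 60.2 box [415 208  26  26]
pocket area 181 cen [ 474.  -217.8] encl [ 473.9 -217.4] eqdiam 34.9 box [379 211  15  16]
black@58 area 588 cen [591.3 335. ] encl [590.9 335. ] eqdiam 61.8 box [132 159  30  26]
black@58 area 29 cen [568.9 184. ] encl [571.6 187.5] eqdiam 13.7 box [207 175   9   9]
black@58 area 66 cen [512.9 269.4] encl [512.9 267. ] eqdiam 20.7 box [170 201  13   8]
black@58 area 43 cen [510.4 146.8] encl [509.6 146.7] eqdiam 16.7 box [225 202   8   7]
black@58 area 96 cen [456.3  73.7] encl [455.5  76.5] eqdiam 25.0 box [254 223  13  11]
black@58 area 105 cen [463.4 356.5] encl [462.  356.5] eqdiam 26.1 box [129 224  16   8]
black@58 area 68 cen [446.5 216. ] encl [446.8 215.9] eqdiam 21.0 box [194 230  10   9]
amber@48 area 495 cen [586.9  73.1] encl [587.   72.5] eqdiam 57.2 box [248 160  25  25]
amber@48 area 155 cen [581.5 
[... 1239 characters left out ...]
6 73.0 r 24.4
pump 76 107 [456.   71.9  80.5] circ 456.0 72.9 r 20.5
pump 92 87 [453.8  75.7  97.9] circ 452.9 77.6 r 14.9
drop 50 31 [442.9 207.9  57.3] circ 444.9 214.5 r 17.8
drop 68 42 [444.  211.6  78.7] circ 443.6 212.8 r 12.6
drop 90 30 [444.8 214.1  95.4] circ 444.7 214.1 r 6.7
roll 72 70 [463.3 361.8  76. ] circ 463.4 361.9 r 11.1
jar 54 510 [594.1 341.6  58.5] circ 594.5 342.2 r 30.4
ob 76 30 [581.4 199.8  79.6] circ 581.3 199.5 r 9.0
ob 50 33 [577.4 195.7  57.1] circ 580.6 199.2 r 17.8
oj 44 118 [590.2  74.2  48.1] circ 590.1 74.9 r 26.9
((407.0240173339844, 199.25045776367188), (89.11812591552734, 88.17599487304688), 1.1017061471939087) [ 517.64367889 -268.29059703   45.        ]
```

Heights and diameters all match the spec: pump top 98, jar lid 58.5 with diameter 61, pockets about 72, 60, 47 and 35. I'll set one tool yaw of 34° (across the spout) and keep it throughout. First the turn, then a wrist check.

Emit:
play_rows(
  targets=[
    {"slide": [0,0,0],"turn": [0,0,8.8],"hand": 85},
    {"slide": [0,0,0],"turn": [0,0,8.8],"hand": 85},
    {"slide": [0,0,0],"turn": [0,0,8.8],"hand": 85},
    {"slide": [0,0,0],"turn": [0,0,8.8],"hand": 85},
  ],
)

```text
clock: 0.65
eef_pos: [230.5, 607.5, 230.9]
tool_rot: [3.141, 0.001, 0.589]
force: [-0.2, 0.9, 0.2]
width: 85.0
```

```bash
cat >> h.py <<'E'
T=dict(jar=(594.3,342),pump=(456,73),drop=(444.8,213.5),roll=(463.4,362),pjar=(564.9,-322.3),ppump=(467.4,-315.4),pdrop=(571.7,-224.3),proll=(474,-217.6))
def go(x,y,z):
    from cell import read_state
    from scipy.spatial.transform import Rotation as Ro
    s=read_state();R=Ro.from_euler("xyz",s["tool_rot"]);p=s["eef_pos"]
    dl=R.inv().apply(np.array([x,y,z])-p)
    print("clk %.1f"%s["clock"],"pos",p.round(1),"rpy",np.degrees(s["tool_rot"]).round(1),"w %.1f"%s["width"],"F",s["force"].round(1),"q",s["qpos"].round(2))
    print("slide",dl.round(1))
E
python3 -c "
from h import *
go(*T['jar'],200)"
```

```text
clk 0.7 pos [230.5 607.5 230.9] rpy [180.    0.   33.7] w 85.0 F [-0.2  0.9  0.2] q [-1.37  0.64  0.21  1.52 -0.15  1.   -0.54]
slide [155.2 422.8  31. ]
```

Emit:
play_rows(
  targets=[
    {"slide": [20,45,0],"turn": [0,0,0],"hand": 85},
    {"slide": [20,55,0],"turn": [0,0,0],"hand": 85},
    {"slide": [20,55,0],"turn": [0,0,0],"hand": 85},
    {"slide": [20,50,0],"turn": [0,0,0],"hand": 85},
    {"slide": [15,30,0],"turn": [0,0,0],"hand": 85},
  ],
)

```text
clock: 1.27
eef_pos: [443.7, 463.1, 231.2]
tool_rot: [3.14, 0.0, 0.59]
force: [-0.9, 0.6, 0.6]
width: 85.0
```

```bash
python3 -c "
from h import *
from cell import *
c=calibration('wrist');im,d=get_image('wrist');cv2.imwrite('pics/w1.png',im);np.savez('w1.npz',im=im,d=d,**c)
go(*T['jar'],200)
for n,z in (('jar',58),('drop',97),('roll',76),('pump',98)): print(n,proj([*T[n],z],c).round())
P=cloud(d,c).reshape(-1,3)
for n,a,e,r in (('jar',54,62,45),('drop',90,100,25),('roll',70,80,25),('pump',92,101,35)):
    q=P[(np.hypot(*(P[:,:2]-T[n]).T)<r)&(P[:,2]>a)&(P[:,2]<e)]
    if len(q)>10:
        (x,y),r=cv2.minEnclosingCircle(q[:,:2].astype(np.float32));print(n,len(q),q.mean(0).round(1),round(x,1),round(y,1),round(r,1))
"
```

```text
clk 1.3 pos [448.4 459.9 231.3] rpy [ 1.797e+02 -1.000e-01  3.350e+01] w 85.3 F [ 4.3 -2.1  0.8] q [-0.97  0.62  0.21  1.55 -0.14  0.99 -0.14]
slide [ 56.5 178.7  32.4]
jar [336. 344.]
drop [151. 388.]
roll [244. 282.]
pump [104. 474.]
jar 1917 [591.2 342.3  57.5] 592.4 340.5 30.8
roll 362 [461.3 361.9  75. ] 462.1 360.5 11.1
```

View pics/w1.png

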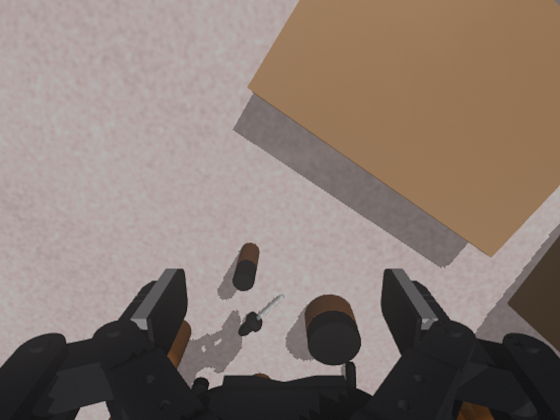

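The wrist image shows the jar lid at (333,340) and the roll-on cap at (244,280). Both are within 2 mm of the top-view positions, so I'll take the jar first.

Emit:
play_rows(
  targets=[
    {"slide": [15,45,0],"turn": [0,0,0],"hand": 85},
    {"slide": [15,50,20],"turn": [0,0,0],"hand": 85},
    {"slide": [15,50,30],"turn": [0,0,0],"hand": 85},
    {"slide": [10,32,30],"turn": [0,0,0],"hand": 85},
    {"slide": [0,0,0],"turn": [0,0,0],"hand": 85},
  ],
)

```text
clock: 1.95
eef_pos: [586.3, 345.2, 148.0]
tool_rot: [3.139, 0.006, 0.588]
force: [0.4, 0.0, 0.1]
width: 85.1
```

```bash
python3 -c "
from h import *
from cell import *
go(593.3,341.2,25)"
```

```text
clk 1.9 pos [586.3 345.2 148. ] rpy [179.9   0.3  33.7] w 85.1 F [0.4 0.  0.1] q [-0.67  0.77  0.18  1.5  -0.16  0.89  0.14]
slide [  4.3   6.9 123. ]
```

Emit:
play_rows(
  targets=[
    {"slide": [4,7,30],"turn": [0,0,0],"hand": 85},
    {"slide": [0,0,35],"turn": [0,0,0],"hand": 85},
    {"slide": [0,0,35],"turn": [0,0,0],"hand": 85},
    {"slide": [0,0,23],"turn": [0,0,0],"hand": 85},
    {"slide": [0,0,0],"turn": [0,0,0],"hand": 85},
  ],
)

```text
clock: 2.58
eef_pos: [591.0, 346.9, 26.8]
tool_rot: [-3.141, 0.003, 0.595]
force: [-0.6, 0.0, 0.3]
width: 85.5
```

```bash
python3 -c "
from h import *
from cell import *
go(593.3,341.2,25)"
```

```text
clk 2.6 pos [591.  346.9  26.8] rpy [-180.     0.2   34.1] w 85.5 F [-0.6  0.   0.3] q [-0.65  0.93  0.14  1.54 -0.18  0.69  0.17]
slide [-1.3  6.   1.8]
```

Emit:
play_rows(
  targets=[
    {"slide": [-1,6,2],"turn": [0,0,0],"hand": 85},
    {"slide": [0,0,0],"turn": [0,0,0],"hand": 55},
    {"slide": [0,0,0],"turn": [0,0,0],"hand": 55},
    {"slide": [0,0,0],"turn": [0,0,0],"hand": 55},
    {"slide": [0,0,0],"turn": [0,0,0],"hand": 55},
  ],
)

```text
clock: 3.2
eef_pos: [596.3, 340.9, 28.2]
tool_rot: [3.141, -0.002, 0.593]
force: [-0.3, -0.7, 5.9]
width: 59.1
```

Emit:
play_rows(
  targets=[
    {"slide": [0,0,0],"turn": [0,0,0],"hand": 50},
    {"slide": [0,0,-5],"turn": [0,0,0],"hand": 50},
    {"slide": [0,0,-15],"turn": [0,0,0],"hand": 50},
    {"slide": [0,0,-25],"turn": [0,0,0],"hand": 50},
    {"slide": [0,0,-25],"turn": [0,0,0],"hand": 50},
  ],
)

```text
clock: 3.82
eef_pos: [595.2, 341.2, 97.8]
tool_rot: [-3.141, -0.0, 0.594]
force: [0.5, 0.0, -2.1]
width: 58.9
```

```bash
python3 -c "
from h import *
from cell import *
im,d=get_image('scene');cv2.imwrite('pics/s1.png',im)
go(*T['pjar'],170)"
```

```text
clk 3.9 pos [597.3 342.3 101.7] rpy [180.   -0.4  34. ] w 59.3 F [1.  1.1 0.4] q [-0.65  0.83  0.16  1.52 -0.17  0.8   0.17]
slide [-398.2  532.7  -70.8]
```

View pics/s1.png

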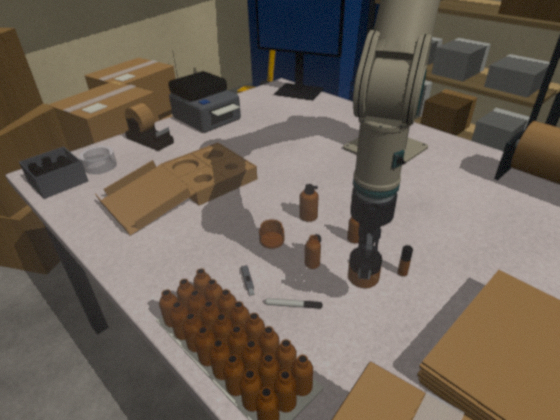

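The jar is held and lifted, seen in the gripper at (365,265). Carrying it to its pocket.

Emit:
play_rows(
  targets=[
    {"slide": [-15,20,-30],"turn": [0,0,0],"hand": 50},
    {"slide": [-28,38,-30],"turn": [0,0,0],"hand": 50},
    {"slide": [-33,44,-10],"turn": [0,0,0],"hand": 50},
    {"slide": [-33,44,0],"turn": [0,0,0],"hand": 50},
    {"slide": [-33,44,0],"turn": [0,0,0],"hand": 50},
  ],
)

```text
clock: 4.5
eef_pos: [583.8, 102.5, 167.0]
tool_rot: [3.141, -0.001, 0.594]
force: [0.8, 0.1, -1.5]
width: 59.0
```

Emit:
play_rows(
  targets=[
    {"slide": [-35,46,0],"turn": [0,0,0],"hand": 50},
    {"slide": [-35,46,0],"turn": [0,0,0],"hand": 50},
    {"slide": [-35,46,0],"turn": [0,0,0],"hand": 50},
    {"slide": [-35,46,0],"turn": [0,0,0],"hand": 50},
    {"slide": [-35,46,0],"turn": [0,0,0],"hand": 50},
  ],
)

```text
clock: 5.12
eef_pos: [567.3, -186.2, 166.7]
tool_rot: [3.141, -0.001, 0.594]
force: [0.8, -0.4, -1.2]
width: 59.4
```

```bash
python3 -c "
from h import *
from cell import *
go(*T['pjar'],120)"
```

```text
clk 5.1 pos [ 567.3 -186.2  166.7] rpy [180.  -0.  34.] w 59.4 F [ 0.8 -0.4 -1.2] q [ 0.19  0.63  0.13  1.74 -0.11  0.78  0.96]
slide [-78.2 111.5  46.7]
```

Emit:
play_rows(
  targets=[
    {"slide": [-30,42,0],"turn": [0,0,0],"hand": 50},
    {"slide": [-26,38,0],"turn": [0,0,0],"hand": 50},
    {"slide": [-14,20,0],"turn": [0,0,0],"hand": 50},
    {"slide": [-4,6,10],"turn": [0,0,0],"hand": 50},
    {"slide": [0,0,0],"turn": [0,0,0],"hand": 50},
  ],
)

```text
clock: 5.75
eef_pos: [565.0, -311.3, 154.8]
tool_rot: [-3.138, 0.0, 0.595]
force: [0.0, 0.5, -0.9]
width: 59.5
```

```bash
cat > snap.py <<'E'
import sys
from h import *
from cell import *
n=sys.argv[1]
for cam in sys.argv[2:]:
    c=calibration(cam);im,d=get_image(cam)
    cv2.imwrite(f'pics/{n}_{cam}.png',im);np.savez(f'{n}_{cam}.npz',im=im,d=d,**c)
E
python3 snap.py j1 top scene wrist; python3 -c "
from h import *
go(*T['pjar'],120)"
```

```text
clk 5.9 pos [ 566.  -311.1  156.1] rpy [-179.9   -0.    34.2] w 59.3 F [-1.   0.4 -1.3] q [ 0.39  0.71  0.11  1.6  -0.1   0.84  1.14]
slide [-7.3  8.7 36. ]
```

View pics/j1_wrist.png

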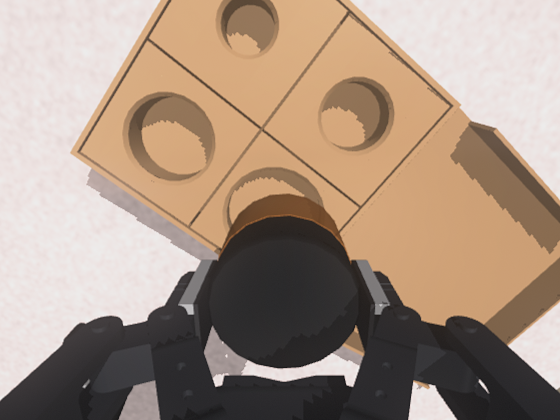

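View pics/j1_top.png

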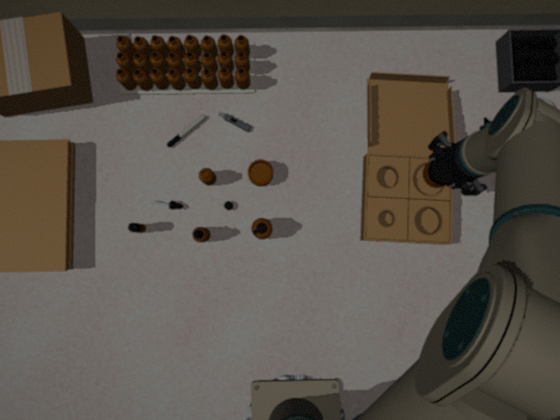

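View pics/j1_scene.png

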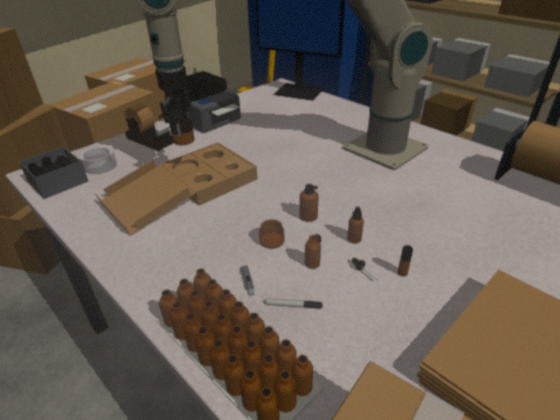

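The jar hangs upright in the jaws, lid at (285,290) in the wrist view, with the pockets visible beyond. I'll measure the jar-to-TCP offset and re-check the pockets from the wrist camera.

```bash
cat > meas.py <<'E'
from h import *
def pockets(name):
    im,d,c=load(name);P=cloud(d,c);Z=P[...,2]
    # points at the flat top, fit per pocket: rim boundary = mask z<36 inside pocket area
    for k in ("pjar","ppump","pdrop","proll"):
        R=np.hypot(P[...,0]-T[k][0],P[...,1]-T[k][1])
        m=((R<50)&(Z<36)&(Z>5)&(d>0)).astype(np.uint8)
        cn,l,st,ce=cv2.connectedComponentsWithStats(m)
        if cn<2: continue
        i=1+st[1:,4].argmax()
        if st[i,4]<60: continue
        ct=max(cv2.findContours((l==i).astype(np.uint8),0,1)[0],key=len)
        e=cv2.fitEllipse(ct)
        w=np.array([ray(*p[0],c,40)[:2] for p in ct]);A=np.c_[2*w,np.ones(len(w))];s=np.linalg.lstsq(A,(w**2).sum(1),rcond=None)[0]
        print(k,st[i,4],"rim circle",s[:2].round(1),"dia %.1f"%(2*np.sqrt(s[2]+s[0]**2+s[1]**2)),"zfloor %.1f"%np.percentile(Z[l==i],20),"ref",T[k])
def held(name,tcp,zmin,zmax,r=45):
    im,d,c=load(name);P=cloud(d,c).reshape(-1,3)
    q=P[(np.hypot(P[:,0]-tcp[0],P[:,1]-tcp[1])<r)&(P[:,2]>zmin)&(P[:,2]<zmax)]
    (x,y),rr=cv2.minEnclosingCircle(q[:,:2].astype(np.float32));print("held",len(q),q.mean(0).round(1),"circ",round(x,1),round(y,1),"r %.1f"%rr)
E
python3 -c "
from meas import *
pockets('j1_wrist')
im,d,c=load('j1_wrist');P=cloud(d,c);q=P[230:350,225:345].reshape(-1,3);print(np.percentile(q[:,2],[5,50,95]))
blk=(im.max(-1)<60);yy,xx=np.indices(blk.shape);m=((abs(P[...,2]-np.median(q[:,2]))<5)&(xx>212)&(xx<358)&(yy>205)&(yy<372)).astype(np.uint8)
p=P[m>0][:,:2].astype(np.float32);ct=max(cv2.findContours(m,0,1)[0],key=len);z=np.median(q[:,2])
w=np.array([ray(*a[0],c,z)[:2] for a in ct]);A=np.c_[2*w,np.ones(len(w))];s=np.linalg.lstsq(A,(w**2).sum(1),rcond=None)[0];print(s,np.sqrt(s[2]+s[0]**2+s[1]**2),cv2.minEnclosingCircle(p),p.mean(0))
"
```

```text
pjar 2047 rim circle [ 560.  -321.1] dia 59.5 zfloor 27.2 ref (564.9, -322.3)
ppump 5243 rim circle [ 467.3 -317.6] dia 60.4 zfloor 15.3 ref (467.4, -315.4)
pdrop 3543 rim circle [ 570.6 -227.4] dia 48.1 zfloor 15.2 ref (571.7, -224.3)
proll 2334 rim circle [ 474.2 -221.1] dia 34.9 zfloor 15.2 ref (474, -217.6)
[176.30392681 185.16241177 186.14370871]
[ 5.63945383e+02 -3.08588119e+02 -4.12381539e+05] 29.656072027108436 ((565.3120727539062, -309.6023254394531), 31.192190170288086) [ 563.0617  -307.32877]
```

```bash
python3 -c "
from h import *
go(565.5,-325,54)"
```

```text
clk 5.9 pos [ 566.  -311.1  156.1] rpy [-179.9   -0.    34.2] w 59.3 F [-1.   0.4 -1.3] q [ 0.39  0.71  0.11  1.6  -0.1   0.84  1.14]
slide [ -8.4  11.4 102. ]
```

Emit:
play_rows(
  targets=[
    {"slide": [-8,11,0],"turn": [0,0,0],"hand": 50},
    {"slide": [0,0,20],"turn": [0,0,0],"hand": 50},
    {"slide": [0,0,25],"turn": [0,0,0],"hand": 50},
    {"slide": [0,0,20],"turn": [0,0,0],"hand": 50},
    {"slide": [0,0,0],"turn": [0,0,0],"hand": 50},
  ],
)

```text
clock: 6.52
eef_pos: [563.7, -326.9, 89.6]
tool_rot: [-3.139, 0.002, 0.594]
force: [-0.4, -0.5, -1.3]
width: 59.2
```

```bash
python3 -c "
from h import *
go(565.5,-325,54)"
```

```text
clk 6.5 pos [ 563.7 -326.9   89.6] rpy [-1.798e+02  1.000e-01  3.400e+01] w 59.2 F [-0.4 -0.5 -1.3] q [ 0.42  0.8   0.1   1.63 -0.11  0.72  1.17]
slide [ 2.6 -0.4 35.6]
```

Emit:
play_rows(
  targets=[
    {"slide": [2,0,15],"turn": [0,0,0],"hand": 50},
    {"slide": [0,0,10],"turn": [0,0,0],"hand": 50},
    {"slide": [0,0,5],"turn": [0,0,0],"hand": 50},
    {"slide": [0,0,3],"turn": [0,0,0],"hand": 50},
    {"slide": [0,0,2],"turn": [0,0,0],"hand": 50},
  ],
)

```text
clock: 7.15
eef_pos: [566.6, -326.3, 56.4]
tool_rot: [3.141, -0.0, 0.594]
force: [-0.3, -0.5, -1.5]
width: 59.3
```

```bash
python3 -c "
from h import *
from cell import *
go(565.5,-325,52)"; python3 snap.py j2 wrist
```

```text
clk 7.2 pos [ 566.6 -326.3   56.4] rpy [180.  -0.  34.] w 59.3 F [-0.3 -0.5 -1.5] q [ 0.42  0.85  0.09  1.64 -0.11  0.66  1.17]
slide [-0.2 -1.7  4.4]
```

View pics/j2_wrist.png

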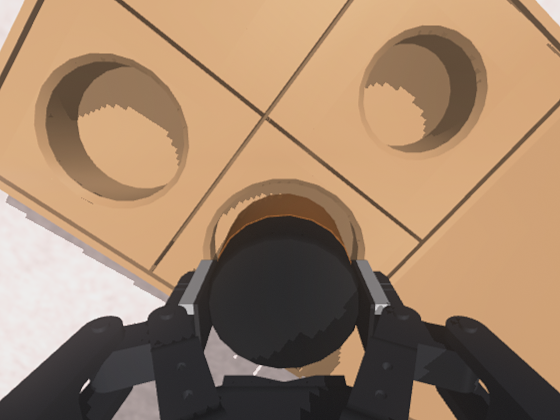

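The jar is in the pocket mouth and centred; the rim spans x 203–365 and the jar 212–357. Lowering until contact.

Emit:
play_rows(
  targets=[
    {"slide": [0,0,2],"turn": [0,0,0],"hand": 50},
    {"slide": [0,0,1.5],"turn": [0,0,0],"hand": 50},
    {"slide": [0,0,0],"turn": [0,0,0],"hand": 50},
  ],
)

```text
clock: 7.58
eef_pos: [566.7, -326.4, 56.2]
tool_rot: [3.141, -0.001, 0.593]
force: [-5.8, 3.5, 18.8]
width: 59.4
```

```bash
python3 snap.py j3 wrist scene; python3 -c "
from meas import *
for n in ('j2_wrist','j3_wrist'):
    im,d,c=load(n);P=cloud(d,c);print('lid',np.median(P[260:330,250:320].reshape(-1,3),0),'top',np.median(P[110:120,270:330,2]),np.median(P[190:220,130:170,2]),np.median(P[190:240,380:400,2]),'floor',np.median(P[130:160,110:150,2]),'jarfloor',P[185:205,250:320,2].min())
    pockets(n)
go(0,0,0)
"
```

```text
lid [ 562.47239182 -320.63934724   85.86362371] top 43.723591781921016 43.43079599472597 43.61826015613234 floor 15.854636339393593 jarfloor 25.35184551968986
pjar 2805 rim circle [ 564.  -324.1] dia 68.1 zfloor 27.3 ref (564.9, -322.3)
ppump 13757 rim circle [ 467.9 -317.3] dia 60.0 zfloor 15.5 ref (467.4, -315.4)
pdrop 9599 rim circle [ 570.6 -227.8] dia 47.6 zfloor 15.3 ref (571.7, -224.3)
proll 62 rim circle [ 510.8 -223.2] dia 24.7 zfloor 11.3 ref (474, -217.6)
lid [ 562.56291544 -320.5833641    85.7630738 ] top 43.73707006343734 43.40110682243912 43.597336785475534 floor 15.84105834324041 jarfloor 25.817175191538094
pjar 2813 rim circle [ 564.1 -324. ] dia 68.1 zfloor 27.3 ref (564.9, -322.3)
ppump 13815 rim circle [ 467.9 -317.3] dia 60.0 zfloor 15.4 ref (467.4, -315.4)
pdrop 9630 rim circle [ 570.5 -227.8] dia 47.6 zfloor 15.3 ref (571.7, -224.3)
proll 74 rim circle [ 540.6 -228.3] dia 40.2 zfloor 11.7 ref (474, -217.6)
clk 7.7 pos [ 566.7 -326.4   56.1] rpy [180.  -0.  34.] w 59.2 F [-5.2  2.6 18.5] q [ 0.43  0.85  0.09  1.64 -0.11  0.66  1.17]
slide [-287.3 -587.5   55.4]
```

View pics/j3_wrist.png

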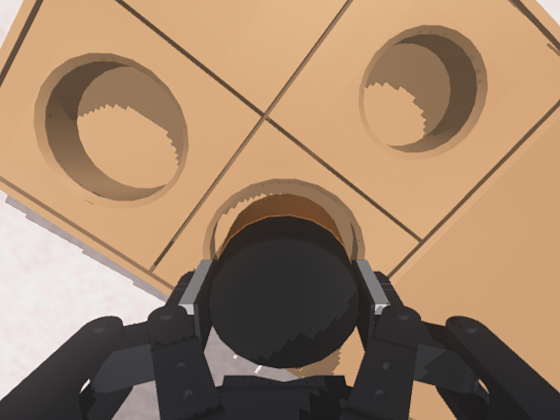

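Lid minus fitment top is 42.2 mm, which equals 24+58−40, so the jar is on the floor. The fitments sit about 3 mm above the bench. Relieve the push, then release.

Emit:
play_rows(
  targets=[
    {"slide": [0,0,-4],"turn": [0,0,0],"hand": 50},
    {"slide": [0,0,0],"turn": [0,0,0],"hand": 80},
    {"slide": [0,0,0],"turn": [0,0,0],"hand": 84},
    {"slide": [0,0,0],"turn": [0,0,0],"hand": 84},
    {"slide": [0,0,-20],"turn": [0,0,0],"hand": 84},
  ],
)

```text
clock: 8.3
eef_pos: [565.2, -325.4, 75.8]
tool_rot: [-3.138, 0.002, 0.594]
force: [-0.3, 0.7, 0.6]
width: 84.0
```

Emit:
play_rows(
  targets=[
    {"slide": [0,0,-30],"turn": [0,0,0],"hand": 84},
    {"slide": [0,0,-40],"turn": [0,0,0],"hand": 84},
    {"slide": [0,0,-40],"turn": [0,0,0],"hand": 84},
    {"slide": [0,0,0],"turn": [0,0,0],"hand": 84},
  ],
)

```text
clock: 8.8
eef_pos: [568.9, -327.8, 192.1]
tool_rot: [3.134, -0.004, 0.593]
force: [-0.2, -0.1, 0.2]
width: 84.1
```

```bash
python3 snap.py j4 wrist; python3 -c "
from meas import *
pockets('j4_wrist')
go(*T['pump'],190)
im,d,c=load('j4_wrist');P=cloud(d,c);Z=P[...,2];m=(Z>80)&(Z<92)&(np.hypot(P[...,0]-565,P[...,1]+323)<50)
q=P[m];print(len(q),q.mean(0),cv2.minEnclosingCircle(q[:,:2].astype(np.float32)))
"
```

```text
pjar 1092 rim circle [ 564.5 -325. ] dia 69.3 zfloor 27.1 ref (564.9, -322.3)
ppump 4378 rim circle [ 467.2 -317.8] dia 60.7 zfloor 15.3 ref (467.4, -315.4)
pdrop 2900 rim circle [ 570.7 -227.6] dia 48.0 zfloor 15.1 ref (571.7, -224.3)
proll 1430 rim circle [ 475.5 -223.5] dia 31.4 zfloor 15.1 ref (474, -217.6)
clk 8.8 pos [ 567.6 -326.9  189.8] rpy [ 1.798e+02 -1.000e-01  3.400e+01] w 84.0 F [ 0.3  0.1 -0.5] q [ 0.41  0.68  0.12  1.55 -0.1   0.91  1.16]
slide [ 131.1 -393.9   -1.6]
4664 [ 564.77702711 -324.54833439   85.58652921] ((565.7587890625, -325.7400817871094), 30.584548950195312)
```

View pics/j4_wrist.png

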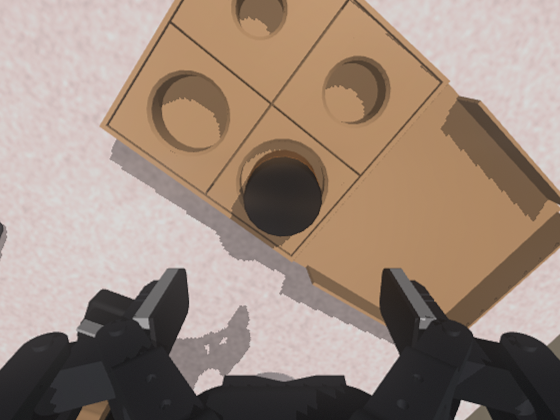

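The jar is seated, lid circle within 1–2 mm of its pocket. I'll adopt the wrist-frame pocket positions and go to the pump.

```bash
sed -i 's/^T=.*/T=dict(jar=(594.3,342),pump=(455,72),drop=(443.7,212),roll=(462.3,360.7),pjar=(564,-324),ppump=(467.3,-317.2),pdrop=(570.8,-227),proll=(474.2,-220.5))/' h.py; python3 -c "
from h import *
go(455,72,190)"
```

```text
clk 8.8 pos [ 567.6 -326.9  189.8] rpy [ 1.798e+02 -1.000e-01  3.400e+01] w 84.0 F [ 0.3  0.1 -0.5] q [ 0.41  0.68  0.12  1.55 -0.1   0.91  1.16]
slide [ 129.8 -393.7   -1.6]
```

Emit:
play_rows(
  targets=[
    {"slide": [8,-22,0],"turn": [0,0,0],"hand": 85},
    {"slide": [15,-45,0],"turn": [0,0,0],"hand": 85},
    {"slide": [15,-50,0],"turn": [0,0,0],"hand": 85},
    {"slide": [15,-50,0],"turn": [0,0,0],"hand": 85},
    {"slide": [17,-50,0],"turn": [0,0,0],"hand": 85},
  ],
)

```text
clock: 9.48
eef_pos: [501.8, -105.5, 186.2]
tool_rot: [-3.14, 0.001, 0.593]
force: [0.6, 0.1, 1.2]
width: 85.1
```

Emit:
play_rows(
  targets=[
    {"slide": [17,-50,0],"turn": [0,0,0],"hand": 85},
    {"slide": [17,-50,0],"turn": [0,0,0],"hand": 85},
    {"slide": [17,-45,0],"turn": [0,0,0],"hand": 85},
    {"slide": [8,-25,0],"turn": [0,0,0],"hand": 85},
    {"slide": [0,0,0],"turn": [0,0,0],"hand": 85},
  ],
)

```text
clock: 10.1
eef_pos: [455.7, 68.9, 186.4]
tool_rot: [-3.14, 0.001, 0.598]
force: [0.9, -0.9, 0.2]
width: 84.7
```

```bash
python3 snap.py p1 wrist; python3 -c "
from meas import *
go(*T['pump'],32)
im,d,c=load('p1_wrist');P=cloud(d,c);Z=P[...,2]
for n,a,e,r in (('pump',92,101,35),('pump',60,80,40),('pump',20,74,40),('drop',90,100,25),('drop',20,60,30),('roll',70,80,25)):
    q=P[(np.hypot(P[...,0]-T[n][0],P[...,1]-T[n][1])<r)&(Z>a)&(Z<e)]
    if len(q)>10:
        (x,y),r=cv2.minEnclosingCircle(q[:,:2].astype(np.float32));print(n,a,len(q),q.mean(0).round(1),round(x,1),round(y,1),round(r,1))
"
```

```text
clk 10.2 pos [456.4  67.1 186.5] rpy [-1.80e+02  1.00e-01  3.41e+01] w 85.2 F [0.4 0.1 0.3] q [-0.31  0.44  0.14  2.08 -0.1   0.64  0.49]
slide [  1.8  -4.8 154.5]
pump 92 812 [452.2  74.4  97.3] 451.8 75.5 15.4
pump 60 1805 [451.5  75.1  73. ] 454.5 70.7 24.5
pump 20 1242 [447.8  80.5  61.4] 454.4 70.7 24.6
drop 90 444 [443.2 211.1  95. ] 443.8 212.1 7.2
drop 20 758 [438.8 201.   46.1] 443.4 211.9 17.9
```

View pics/p1_wrist.png

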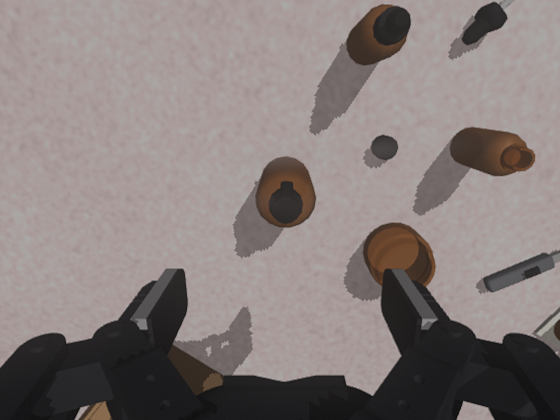

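The pump stands at (285,190), spout pointing along −tool y, so the jaws are across the spout. Measured axis (454.5,70.8).

Emit:
play_rows(
  targets=[
    {"slide": [1,-4,20],"turn": [0,0,0],"hand": 85},
    {"slide": [0,0,35],"turn": [0,0,0],"hand": 85},
    {"slide": [0,0,30],"turn": [0,0,0],"hand": 85},
    {"slide": [0,0,0],"turn": [0,0,0],"hand": 85},
  ],
)

```text
clock: 10.65
eef_pos: [454.2, 68.6, 100.2]
tool_rot: [-3.14, 0.005, 0.591]
force: [0.6, -0.1, 0.4]
width: 85.0
```

```bash
python3 -c "
from h import *
go(454.5,70.8,33)"
```

```text
clk 10.7 pos [454.2  68.6 100.2] rpy [-179.9    0.3   33.9] w 85.0 F [ 0.6 -0.1  0.4] q [-0.28  0.59  0.1   2.15 -0.14  0.41  0.52]
slide [ 1.8 -1.6 67.2]
```

Emit:
play_rows(
  targets=[
    {"slide": [1,-1,15],"turn": [0,0,0],"hand": 85},
    {"slide": [0,0,15],"turn": [0,0,0],"hand": 85},
    {"slide": [0,0,0],"turn": [0,0,0],"hand": 85},
  ],
)

```text
clock: 11.02
eef_pos: [456.0, 71.1, 72.1]
tool_rot: [3.141, 0.001, 0.592]
force: [-0.4, 0.3, -0.2]
width: 85.0
```

```bash
python3 -c "
from h import *
go(454.5,70.8,33)"
```

```text
clk 11.0 pos [456.   71.1  72.1] rpy [180.    0.   33.9] w 85.0 F [-0.4  0.3 -0.2] q [-0.27  0.65  0.08  2.17 -0.15  0.33  0.52]
slide [-1.4 -0.6 39.1]
```

Joint 6 is at 0.33 with a limit of 0.23. A 5° tilt about the jaw axis relieves it without tilting the bottle, and I'll stop at about z 37.

Emit:
play_rows(
  targets=[
    {"slide": [-1,-2,0],"turn": [5,0,0],"hand": 85},
    {"slide": [0,0,0],"turn": [0,0,0],"hand": 85},
  ],
)

```text
clock: 11.28
eef_pos: [455.7, 70.9, 72.8]
tool_rot: [-3.056, -0.002, 0.589]
force: [0.4, 0.2, 0.4]
width: 84.9
```

```bash
python3 -c "
from h import *
go(453.7,72.1,36)"
```

```text
clk 11.3 pos [455.7  70.9  72.8] rpy [-1.751e+02 -1.000e-01  3.370e+01] w 84.9 F [0.4 0.2 0.4] q [-0.14  0.65 -0.02  2.13 -0.17  0.39  0.59]
slide [-1.1  1.  36.9]
```

Emit:
play_rows(
  targets=[
    {"slide": [-1,1,12],"turn": [0,0,0],"hand": 85},
    {"slide": [0,0,15],"turn": [0,0,0],"hand": 85},
    {"slide": [0,0,8],"turn": [0,0,0],"hand": 85},
    {"slide": [0,0,0],"turn": [0,0,0],"hand": 85},
  ],
)

```text
clock: 11.78
eef_pos: [450.9, 74.7, 35.8]
tool_rot: [-3.053, 0.002, 0.595]
force: [0.1, -0.5, 0.1]
width: 85.1
```

```bash
python3 -c "
from h import *
go(453.7,72.1,36)"
```

```text
clk 11.8 pos [450.9  74.7  35.8] rpy [-1.749e+02  1.000e-01  3.410e+01] w 85.1 F [ 0.1 -0.5  0.1] q [-0.14  0.73 -0.04  2.15 -0.18  0.31  0.6 ]
slide [ 0.8  3.6 -0.5]
```

Emit:
play_rows(
  targets=[
    {"slide": [0.5,3.5,0],"turn": [0,0,0],"hand": 85},
    {"slide": [0,0,0],"turn": [0,0,0],"hand": 60},
    {"slide": [0,0,0],"turn": [0,0,0],"hand": 45},
    {"slide": [0,0,0],"turn": [0,0,0],"hand": 40},
    {"slide": [0,0,0],"turn": [0,0,0],"hand": 40},
  ],
)

```text
clock: 12.4
eef_pos: [454.6, 71.6, 37.2]
tool_rot: [-3.055, -0.001, 0.593]
force: [-0.4, -0.3, 5.4]
width: 47.6
```

Emit:
play_rows(
  targets=[
    {"slide": [0,0,0],"turn": [0,0,0],"hand": 40},
    {"slide": [0,0,0],"turn": [0,0,0],"hand": 40},
  ],
)

```text
clock: 12.65
eef_pos: [454.6, 71.6, 37.2]
tool_rot: [-3.055, -0.001, 0.593]
force: [0.2, -0.4, 4.6]
width: 47.7
```

```bash
python3 -c "
from h import *
go(453.7,72.1,150)"
```

```text
clk 12.7 pos [454.6  71.6  37.2] rpy [-175.   -0.   34.] w 47.7 F [ 0.2 -0.4  4.6] q [-0.13  0.73 -0.04  2.15 -0.18  0.31  0.61]
slide [  -0.3  -10.7 -112.3]
```

Emit:
play_rows(
  targets=[
    {"slide": [0,-0.5,-6],"turn": [0,0,0],"hand": 40},
    {"slide": [0,-2,-20],"turn": [0,0,0],"hand": 40},
    {"slide": [0,-3,-30],"turn": [0,0,0],"hand": 40},
    {"slide": [0,-3,-30],"turn": [0,0,0],"hand": 40},
    {"slide": [0,-2,-24],"turn": [0,0,0],"hand": 40},
  ],
)

```text
clock: 13.28
eef_pos: [453.7, 72.4, 148.4]
tool_rot: [-3.055, -0.001, 0.594]
force: [-0.2, 0.1, -1.0]
width: 47.7
```

```bash
python3 -c "
from h import *
go(466.5,-316,140)"; python3 snap.py p2 scene
```

```text
clk 13.3 pos [453.7  72.4 148.4] rpy [-175.   -0.   34.] w 47.7 F [-0.2  0.1 -1. ] q [-0.17  0.51  0.01  2.08 -0.16  0.59  0.57]
slide [-206.7  328.6  -20.4]
```

View pics/p2_scene.png

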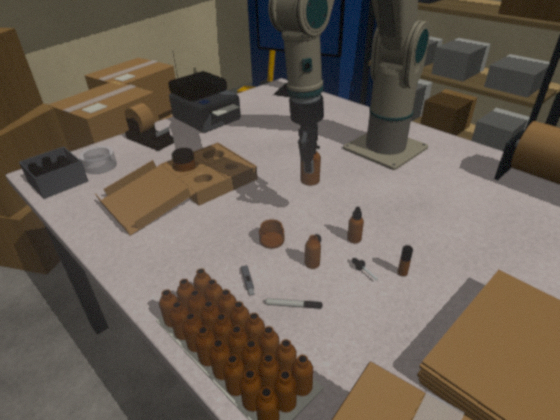

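Emit:
play_rows(
  targets=[
    {"slide": [-12,20,-2],"turn": [0,0,0],"hand": 40},
    {"slide": [-26,40,-4],"turn": [0,0,0],"hand": 40},
    {"slide": [-27,44,-4],"turn": [0,0,0],"hand": 40},
    {"slide": [-27,44,-4],"turn": [0,0,0],"hand": 40},
    {"slide": [-27,44,-4],"turn": [0,0,0],"hand": 40},
  ],
)

```text
clock: 13.95
eef_pos: [462.7, -155.5, 147.9]
tool_rot: [-3.054, 0.0, 0.594]
force: [1.4, -0.2, -1.8]
width: 47.9
```

Emit:
play_rows(
  targets=[
    {"slide": [-27,44,-4],"turn": [0,0,0],"hand": 40},
    {"slide": [-26,40,-3],"turn": [0,0,0],"hand": 40},
    {"slide": [-20,30,-2],"turn": [0,0,0],"hand": 40},
    {"slide": [-10,15,-1],"turn": [0,0,0],"hand": 40},
    {"slide": [0,0,0],"turn": [0,0,0],"hand": 40},
  ],
)

```text
clock: 14.58
eef_pos: [466.1, -308.0, 146.5]
tool_rot: [-3.054, 0.0, 0.592]
force: [1.2, 1.2, -1.8]
width: 47.5
```

```bash
python3 snap.py p3 wrist; python3 -c "
from meas import *
pockets('p3_wrist')
go(466.5,-316,120)
im,d,c=load('p3_wrist');P=cloud(d,c);p=np.array([466.5,-316])
from cell import read_state
t=read_state()['eef_pos'];R=np.hypot(P[...,0]-t[0],P[...,1]-t[1]);Z=P[...,2]-t[2]
for a,e in ((15,35),(-10,33),(40,52),(54,64)):
    q=P[(R<32)&(Z>a)&(Z<e)]
    if len(q): print(a,e,len(q),q.mean(0).round(1),cv2.minEnclosingCircle(q[:,:2].astype(np.float32)))
"
```

```text
pjar 593 rim circle [ 563.4 -317. ] dia 56.5 zfloor 27.2 ref (564, -324)
ppump 1522 rim circle [ 464.4 -316. ] dia 51.5 zfloor 15.2 ref (467.3, -317.2)
pdrop 2925 rim circle [ 569.9 -227.3] dia 46.9 zfloor 15.2 ref (570.8, -227)
proll 1931 rim circle [ 473.  -220.8] dia 35.2 zfloor 15.2 ref (474.2, -220.5)
clk 14.6 pos [ 466.5 -306.3  146.6] rpy [-174.9   -0.    34. ] w 47.3 F [ 0.4  1.  -1.1] q [ 0.54  0.64  0.02  1.78 -0.07  0.8   1.2 ]
slide [-5.4 10.4 25.8]
15 35 4539 [ 459.6 -297.   175. ] ((464.79833984375, -303.3926086425781), 31.550148010253906)
-10 33 5089 [ 458.4 -295.2  166.2] ((464.6470031738281, -303.1277160644531), 31.527820587158203)
40 52 2595 [ 464.5 -302.2  192.9] ((462.8364562988281, -300.9707946777344), 31.278789520263672)
54 64 5390 [ 463.7 -303.1  206.1] ((463.34405517578125, -301.6709899902344), 31.474323272705078)
```

View pics/p3_wrist.png

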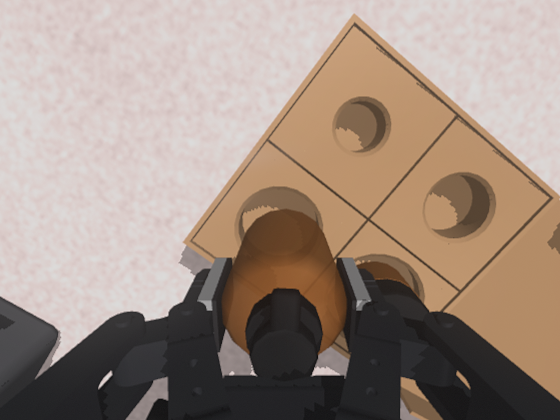

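```bash
python3 -c "
from h import *
go(466.9,-316.6,80)"
```

```text
clk 14.6 pos [ 466.5 -306.3  146.6] rpy [-174.9   -0.    34. ] w 47.3 F [ 0.4  1.  -1.1] q [ 0.54  0.64  0.02  1.78 -0.07  0.8   1.2 ]
slide [-5.4 14.7 65.5]
```

Emit:
play_rows(
  targets=[
    {"slide": [-5.5,9,-1],"turn": [0,0,0],"hand": 40},
    {"slide": [0,2,22],"turn": [0,0,0],"hand": 40},
    {"slide": [0,2,22],"turn": [0,0,0],"hand": 40},
    {"slide": [0,0.5,6],"turn": [0,0,0],"hand": 40},
    {"slide": [0,0,0],"turn": [0,0,0],"hand": 40},
  ],
)

```text
clock: 15.25
eef_pos: [467.4, -317.9, 97.0]
tool_rot: [-3.054, 0.0, 0.595]
force: [-0.5, 0.0, -0.6]
width: 47.6
```

```bash
python3 snap.py p4 wrist; python3 -c "
from meas import *
pockets('p4_wrist')
go(466.9,-316.6,54)"
```

```text
pjar 856 rim circle [ 563.2 -317.3] dia 56.9 zfloor 27.3 ref (564, -324)
ppump 2230 rim circle [ 466.1 -317.1] dia 54.1 zfloor 15.3 ref (467.3, -317.2)
pdrop 4385 rim circle [ 569.8 -227.5] dia 46.6 zfloor 15.3 ref (570.8, -227)
proll 3008 rim circle [ 473. -221.] dia 35.0 zfloor 15.3 ref (474.2, -220.5)
clk 15.3 pos [ 467.7 -318.3   97.5] rpy [-175.   -0.   34.] w 47.5 F [-0.7  0.9 -0.7] q [ 0.56  0.72  0.02  1.79 -0.07  0.71  1.22]
slide [ 0.3  1.9 43.5]
```

View pics/p4_wrist.png

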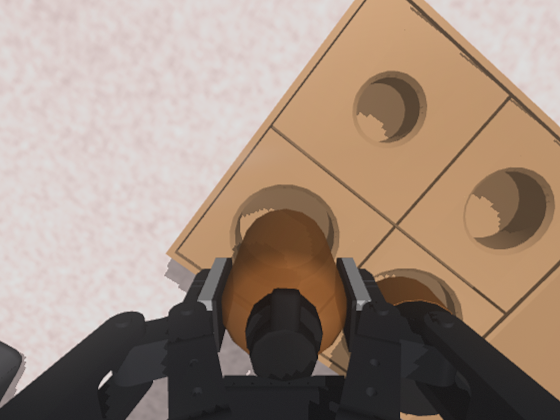

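Emit:
play_rows(
  targets=[
    {"slide": [0,-1.5,3],"turn": [0,0,0],"hand": 40},
    {"slide": [0,1,12],"turn": [0,0,0],"hand": 40},
    {"slide": [0,1,12],"turn": [0,0,0],"hand": 40},
    {"slide": [0,0.7,8],"turn": [0,0,0],"hand": 40},
    {"slide": [0,0,0],"turn": [0,0,0],"hand": 40},
  ],
)

```text
clock: 15.92
eef_pos: [465.5, -316.5, 60.9]
tool_rot: [-3.053, 0.001, 0.594]
force: [0.6, -0.4, -0.9]
width: 47.3
```

```bash
python3 -c "
from meas import *
go(466.9,-316.6,52)"
```

```text
clk 15.9 pos [ 465.5 -316.5   60.9] rpy [-174.9    0.    34. ] w 47.3 F [ 0.6 -0.4 -0.9] q [ 0.56  0.78  0.01  1.82 -0.07  0.63  1.23]
slide [1.1 1.6 8.8]
```

Emit:
play_rows(
  targets=[
    {"slide": [1,1,4],"turn": [0,0,0],"hand": 40},
    {"slide": [0,0,2],"turn": [0,0,0],"hand": 40},
    {"slide": [0,0,2],"turn": [0,0,0],"hand": 40},
    {"slide": [0,0,0],"turn": [0,0,0],"hand": 40},
  ],
)

```text
clock: 16.42
eef_pos: [467.1, -316.5, 53.9]
tool_rot: [-3.054, 0.0, 0.594]
force: [0.6, -0.3, -0.5]
width: 47.8
```

```bash
python3 -c "
from meas import *
go(466.9,-316.6,52)"
```

```text
clk 16.4 pos [ 467.1 -316.5   53.9] rpy [-175.    0.   34.] w 47.8 F [ 0.6 -0.3 -0.5] q [ 0.56  0.79  0.01  1.82 -0.07  0.62  1.22]
slide [-0.2  0.2  1.9]
```

Emit:
play_rows(
  targets=[
    {"slide": [0,0,1.5],"turn": [0,0,0],"hand": 40},
    {"slide": [0,0,1],"turn": [0,0,0],"hand": 40},
    {"slide": [0,0,0],"turn": [0,0,0],"hand": 40},
  ],
)

```text
clock: 16.8
eef_pos: [467.3, -316.6, 53.2]
tool_rot: [-3.055, -0.0, 0.594]
force: [-1.4, 1.1, 11.5]
width: 47.4
```

Contact is at the expected height. Release and check.

Emit:
play_rows(
  targets=[
    {"slide": [0,0,-1.5],"turn": [0,0,0],"hand": 40},
    {"slide": [0,0,0],"turn": [0,0,0],"hand": 64},
    {"slide": [0,0,0],"turn": [0,0,0],"hand": 64},
    {"slide": [0,0,0],"turn": [0,0,0],"hand": 64},
    {"slide": [0,-1.5,-15],"turn": [0,0,0],"hand": 64},
  ],
)

```text
clock: 17.42
eef_pos: [466.1, -315.8, 67.5]
tool_rot: [-3.052, 0.001, 0.594]
force: [-0.8, -0.3, 0.6]
width: 63.9
```

Emit:
play_rows(
  targets=[
    {"slide": [0,-3,-30],"turn": [0,0,0],"hand": 64},
    {"slide": [0,-4,-40],"turn": [0,0,0],"hand": 70},
    {"slide": [0,-5,-50],"turn": [0,0,0],"hand": 70},
    {"slide": [0,0,0],"turn": [-5,0,0],"hand": 70},
    {"slide": [0,0,0],"turn": [0,0,0],"hand": 70},
  ],
)

```text
clock: 18.05
eef_pos: [465.7, -313.8, 190.1]
tool_rot: [-3.142, -0.001, 0.595]
force: [0.4, -0.7, -0.3]
width: 70.0
```

```bash
python3 snap.py p5 wrist; python3 -c "
from meas import *
go(443.6,212,190)
im,d,c=load('p5_wrist');P=cloud(d,c);Z=P[...,2];R=np.hypot(P[...,0]-467,P[...,1]+317)
for a,e in ((108,116),(86,103),(70,85)):
    q=P[(R<32)&(Z>a)&(Z<e)];print(a,len(q),q.mean(0).round(1),cv2.minEnclosingCircle(q[:,:2].astype(np.float32)))
pockets('p5_wrist')
"
```

```text
clk 18.1 pos [ 465.9 -314.4  189.4] rpy [-180.    -0.    34.1] w 70.1 F [0.4 0.5 0. ] q [ 0.51  0.55  0.05  1.81 -0.04  0.78  1.17]
slide [ 2.764e+02 -4.486e+02 -2.000e-01]
108 873 [ 464.9 -313.9  113.3] ((464.0406494140625, -313.2005615234375), 15.678873062133789)
86 1675 [ 464.4 -313.4   91.6] ((466.9589538574219, -317.2987976074219), 23.3946533203125)
70 373 [ 459.7 -305.5   80.4] ((467.179443359375, -317.6255798339844), 24.67713737487793)
pjar 863 rim circle [ 564.1 -324.8] dia 69.0 zfloor 27.1 ref (564, -324)
ppump 797 rim circle [ 466.5 -317.8] dia 56.6 zfloor 15.4 ref (467.3, -317.2)
pdrop 2273 rim circle [ 570.1 -227.3] dia 47.2 zfloor 15.1 ref (570.8, -227)
proll 1538 rim circle [ 472.9 -220.7] dia 35.2 zfloor 15.1 ref (474.2, -220.5)
```

View pics/p5_wrist.png

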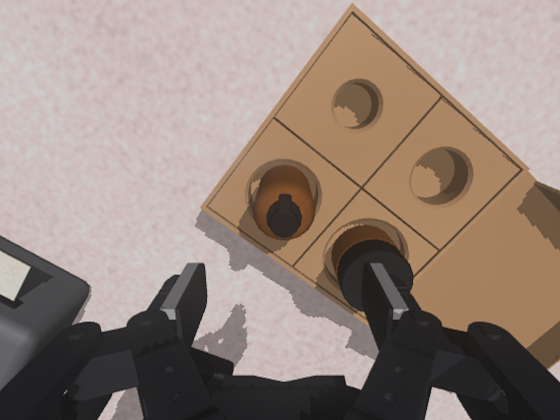

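The pump is seated: head top 113.3 = 15.3+98, centred on (467,−317.5). Next the dropper.

Emit:
play_rows(
  targets=[
    {"slide": [12,-20,0],"turn": [0,0,0],"hand": 80},
    {"slide": [26,-43,0],"turn": [0,0,0],"hand": 80},
    {"slide": [30,-49,0],"turn": [0,0,0],"hand": 80},
    {"slide": [30,-49,0],"turn": [0,0,0],"hand": 80},
    {"slide": [30,-49,0],"turn": [0,0,0],"hand": 80},
  ],
)

```text
clock: 18.73
eef_pos: [454.0, -66.5, 188.1]
tool_rot: [-3.14, 0.001, 0.594]
force: [1.6, 0.2, -1.0]
width: 80.1
```

Emit:
play_rows(
  targets=[
    {"slide": [30,-49,0],"turn": [0,0,0],"hand": 80},
    {"slide": [30,-49,0],"turn": [0,0,0],"hand": 80},
    {"slide": [30,-49,0],"turn": [0,0,0],"hand": 80},
    {"slide": [30,-48,0],"turn": [0,0,0],"hand": 80},
    {"slide": [20,-32,0],"turn": [0,0,0],"hand": 80},
  ],
)

```text
clock: 19.35
eef_pos: [442.1, 200.9, 188.0]
tool_rot: [-3.14, 0.002, 0.597]
force: [0.2, -0.4, 0.4]
width: 80.2
```

Emit:
play_rows(
  targets=[
    {"slide": [4,-6,0],"turn": [0,0,0],"hand": 80},
    {"slide": [0,0,0],"turn": [0,0,0],"hand": 80},
  ],
)

```text
clock: 19.6
eef_pos: [443.0, 204.3, 188.1]
tool_rot: [-3.141, 0.002, 0.595]
force: [0.1, -0.0, 0.3]
width: 80.4
```

```bash
python3 snap.py d1 wrist; python3 -c "
from meas import *
im,d,c=load('d1_wrist');P=cloud(d,c);Z=P[...,2]
for n,a,e,r in (('drop',90,100,25),('drop',20,60,30),('roll',70,80,25)):
    q=P[(np.hypot(P[...,0]-T[n][0],P[...,1]-T[n][1])<r)&(Z>a)&(Z<e)]
    if len(q)>10:
        (x,y),r=cv2.minEnclosingCircle(q[:,:2].astype(np.float32));print(n,a,len(q),q.mean(0).round(1),round(x,1),round(y,1),round(r,1))
go(443.5,212,100)"
```

```text
drop 90 273 [443.1 213.5  95.1] 443.6 212.7 7.0
drop 20 451 [436.2 222.1  46.9] 443.5 212.7 17.9
roll 70 915 [461.1 358.9  75. ] 461.8 359.8 11.3
clk 19.6 pos [443.3 203.2 188.2] rpy [1.8e+02 1.0e-01 3.4e+01] w 79.9 F [-0.3 -1.   0.3] q [-0.53  0.46  0.06  2.01 -0.04  0.67  0.15]
slide [ 5.2 -7.2 88.2]
```

View pics/d1_wrist.png

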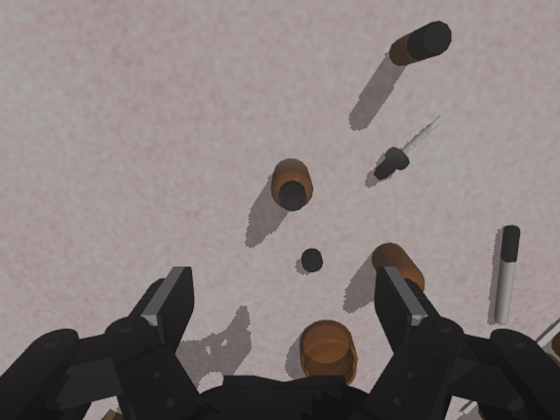

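Emit:
play_rows(
  targets=[
    {"slide": [5,-7.5,0],"turn": [0,0,0],"hand": 80},
    {"slide": [0,0,10],"turn": [0,0,-10],"hand": 80},
    {"slide": [0,0,20],"turn": [0,0,-10],"hand": 80},
    {"slide": [0,0,20],"turn": [0,0,-10],"hand": 80},
    {"slide": [0,0,10],"turn": [0,0,-10],"hand": 75},
  ],
)

```text
clock: 20.27
eef_pos: [443.5, 212.4, 127.7]
tool_rot: [-3.141, 0.001, 1.296]
force: [0.4, -0.1, 0.3]
width: 75.1
```

Emit:
play_rows(
  targets=[
    {"slide": [0,0,0],"turn": [6,0,0],"hand": 75},
    {"slide": [0,0,0],"turn": [0,0,0],"hand": 75},
  ],
)

```text
clock: 20.52
eef_pos: [446.0, 211.7, 128.3]
tool_rot: [-3.038, -0.001, 1.286]
force: [-0.4, -0.2, 0.2]
width: 74.7
```

```bash
python3 -c "
from meas import *
go(441.7,213,32)"
```

```text
clk 20.5 pos [446.  211.7 128.3] rpy [-174.1   -0.    73.7] w 74.7 F [-0.4 -0.2  0.2] q [-0.31  0.6  -0.21  1.97  0.08  0.65  0.74]
slide [-0.1  5.5 96.2]
```

Emit:
play_rows(
  targets=[
    {"slide": [0,-3,30],"turn": [0,0,0],"hand": 75},
    {"slide": [0,3.5,35],"turn": [0,0,0],"hand": 75},
    {"slide": [0,2.5,20],"turn": [0,0,0],"hand": 75},
    {"slide": [0,0,0],"turn": [0,0,0],"hand": 75},
  ],
)

```text
clock: 21.02
eef_pos: [436.7, 214.5, 43.0]
tool_rot: [-3.036, 0.002, 1.292]
force: [-0.7, -0.1, 0.3]
width: 75.0
```

```bash
python3 -c "
from meas import *
go(441.7,213,32)"
```

```text
clk 21.0 pos [436.7 214.5  43. ] rpy [-1.739e+02  1.000e-01  7.400e+01] w 75.0 F [-0.7 -0.1  0.3] q [-0.35  0.75 -0.17  2.03  0.11  0.45  0.71]
slide [-0.   6.4 10.3]
```

Emit:
play_rows(
  targets=[
    {"slide": [0,6,6],"turn": [0,0,0],"hand": 75},
    {"slide": [0,0,4],"turn": [0,0,0],"hand": 75},
    {"slide": [0,0,0],"turn": [0,0,0],"hand": 75},
  ],
)

```text
clock: 21.4
eef_pos: [442.9, 213.5, 33.4]
tool_rot: [-3.037, -0.0, 1.291]
force: [-0.3, 0.3, 1.0]
width: 74.8
```

```bash
python3 -c "
from meas import *
go(441.7,213,32)"
```

```text
clk 21.4 pos [442.9 213.5  33.4] rpy [-174.   -0.   74.] w 74.8 F [-0.3  0.3  1. ] q [-0.34  0.77 -0.17  2.02  0.11  0.44  0.72]
slide [-0.8 -0.9  1.5]
```

Emit:
play_rows(
  targets=[
    {"slide": [-1,-0.5,1],"turn": [0,0,0],"hand": 50},
    {"slide": [0,0,0],"turn": [0,0,0],"hand": 38},
    {"slide": [0,0,0],"turn": [0,0,0],"hand": 28},
    {"slide": [0,0,0],"turn": [0,0,0],"hand": 28},
    {"slide": [0,0,0],"turn": [0,0,0],"hand": 28},
  ],
)

```text
clock: 22.02
eef_pos: [442.0, 212.8, 32.6]
tool_rot: [-3.037, -0.0, 1.292]
force: [0.0, -0.6, 6.0]
width: 34.2
```

```bash
python3 -c "
from meas import *
go(441.7,213,150)"
```

```text
clk 22.0 pos [442.  212.8  32.6] rpy [-174.   -0.   74.] w 34.2 F [ 0.  -0.6  6. ] q [-0.34  0.77 -0.17  2.02  0.11  0.43  0.72]
slide [ 1.000e-01 -1.260e+01 -1.167e+02]
```

Emit:
play_rows(
  targets=[
    {"slide": [0,-0.5,-6],"turn": [0,0,0],"hand": 28},
    {"slide": [0,-2,-20],"turn": [0,0,0],"hand": 28},
    {"slide": [0,-3.5,-32],"turn": [0,0,0],"hand": 28},
    {"slide": [0,-3.5,-32],"turn": [0,0,0],"hand": 28},
    {"slide": [0,-3,-26],"turn": [0,0,0],"hand": 28},
  ],
)

```text
clock: 22.65
eef_pos: [441.7, 212.9, 150.2]
tool_rot: [-3.037, -0.0, 1.292]
force: [0.5, 1.0, -1.3]
width: 33.8
```

```bash
python3 -c "
from meas import *
go(568.5,-226.7,148)"; python3 snap.py d2 scene
```

```text
clk 22.6 pos [441.7 212.9 150.2] rpy [-174.   -0.   74.] w 33.8 F [ 0.5  1.  -1.3] q [-0.31  0.57 -0.22  1.96  0.07  0.7   0.74]
slide [-387.6  241.8  -23.2]
```

View pics/d2_scene.png

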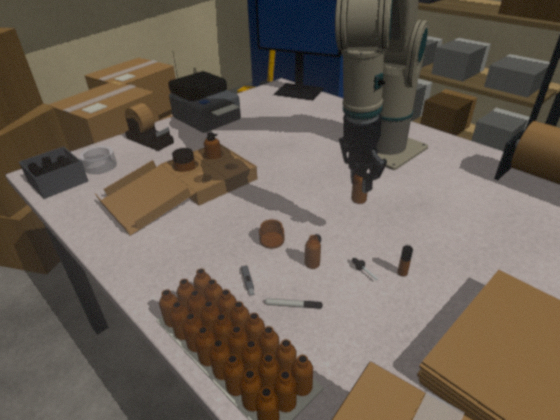

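Emit:
play_rows(
  targets=[
    {"slide": [-18,11,-1],"turn": [0,0,0],"hand": 28},
    {"slide": [-36,23,-2],"turn": [0,0,0],"hand": 28},
    {"slide": [-42,26,-3],"turn": [0,0,0],"hand": 28},
    {"slide": [-42,26,-3],"turn": [0,0,0],"hand": 28},
    {"slide": [-42,26,-3],"turn": [0,0,0],"hand": 28},
  ],
)

```text
clock: 23.32
eef_pos: [500.6, 7.3, 149.0]
tool_rot: [-3.037, -0.0, 1.292]
force: [0.4, 1.3, -0.4]
width: 34.4
```

Emit:
play_rows(
  targets=[
    {"slide": [-42,26,-3],"turn": [0,0,0],"hand": 28},
    {"slide": [-42,26,-3],"turn": [0,0,0],"hand": 28},
    {"slide": [-42,26,-3],"turn": [0,0,0],"hand": 28},
    {"slide": [-42,26,-2],"turn": [0,0,0],"hand": 28},
    {"slide": [-25,16,-1],"turn": [0,0,0],"hand": 28},
  ],
)

```text
clock: 23.95
eef_pos: [562.9, -213.5, 148.0]
tool_rot: [-3.037, 0.001, 1.289]
force: [-0.0, 1.1, -0.8]
width: 34.4
```

Emit:
play_rows(
  targets=[
    {"slide": [-8,6,0],"turn": [0,0,0],"hand": 28},
    {"slide": [0,0,0],"turn": [0,0,0],"hand": 28},
  ],
)

```text
clock: 24.2
eef_pos: [566.4, -218.6, 147.4]
tool_rot: [-3.036, -0.001, 1.292]
force: [-0.3, 0.8, -0.4]
width: 34.3
```

```bash
python3 snap.py d3 wrist; python3 -c "
from meas import *
pockets('d3_wrist')
go(568.8,-227,90)"
```

```text
pjar 1249 rim circle [ 564.5 -324.9] dia 68.8 zfloor 27.3 ref (564, -324)
ppump 1080 rim circle [ 467.  -318.1] dia 56.7 zfloor 15.9 ref (467.3, -317.2)
pdrop 1726 rim circle [ 566.9 -227.4] dia 40.6 zfloor 15.2 ref (570.8, -227)
proll 1997 rim circle [ 473.9 -220.6] dia 35.4 zfloor 15.3 ref (474.2, -220.5)
clk 24.2 pos [ 566.4 -217.4  147.6] rpy [-1.739e+02 -1.000e-01  7.410e+01] w 34.0 F [-0.4  1.4 -0.1] q [ 0.43  0.72 -0.2   1.61  0.16  0.93  1.47]
slide [-8.7 11.  56.8]
```

View pics/d3_wrist.png

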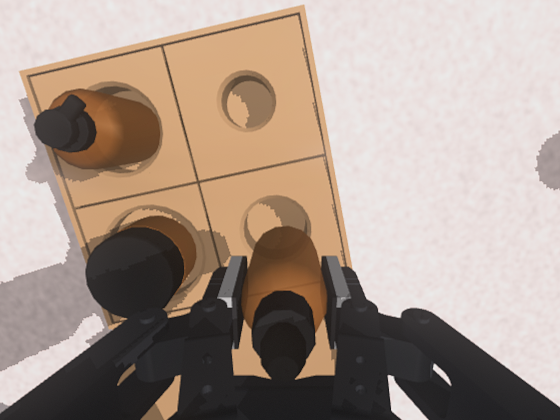

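Emit:
play_rows(
  targets=[
    {"slide": [-8.7,5,-0.5],"turn": [0,0,0],"hand": 28},
    {"slide": [0,2,20],"turn": [0,0,0],"hand": 28},
    {"slide": [0,2,20],"turn": [0,0,0],"hand": 28},
    {"slide": [0,2,14],"turn": [0,0,0],"hand": 28},
    {"slide": [0,0,0],"turn": [0,0,0],"hand": 28},
  ],
)

```text
clock: 24.88
eef_pos: [568.8, -228.6, 92.6]
tool_rot: [-3.035, -0.0, 1.292]
force: [-0.5, 0.9, -0.4]
width: 33.3
```

```bash
python3 snap.py d4 wrist; python3 -c "
from meas import *
pockets('d4_wrist')
go(568.9,-227.1,55)"
```

```text
pjar 1857 rim circle [ 564.3 -324.4] dia 68.3 zfloor 27.4 ref (564, -324)
ppump 1687 rim circle [ 467.2 -317.9] dia 56.7 zfloor 16.0 ref (467.3, -317.2)
pdrop 1802 rim circle [ 570.1 -227.2] dia 42.3 zfloor 15.2 ref (570.8, -227)
proll 3293 rim circle [ 474.1 -220.6] dia 35.4 zfloor 15.4 ref (474.2, -220.5)
clk 24.9 pos [ 569.4 -228.8   93.4] rpy [-174.   -0.   74.] w 34.2 F [ 0.4 -0.7 -1.1] q [ 0.44  0.8  -0.18  1.63  0.18  0.84  1.47]
slide [ 1.5  3.1 38.3]
```

View pics/d4_wrist.png

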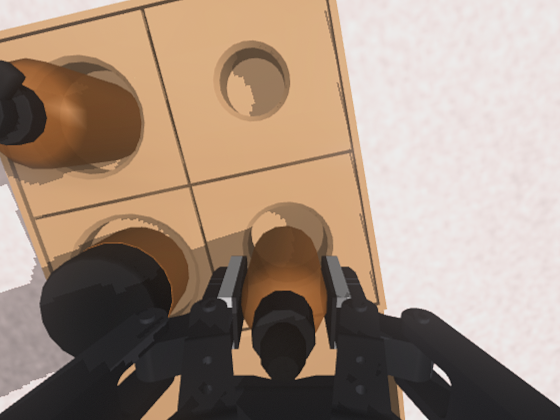

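Emit:
play_rows(
  targets=[
    {"slide": [1.5,-0.7,2],"turn": [0,0,0],"hand": 28},
    {"slide": [0,1,12],"turn": [0,0,0],"hand": 28},
    {"slide": [0,1,12],"turn": [0,0,0],"hand": 28},
    {"slide": [0,1,8],"turn": [0,0,0],"hand": 28},
    {"slide": [0,0.5,5],"turn": [0,0,0],"hand": 28},
  ],
)

```text
clock: 25.55
eef_pos: [568.2, -227.2, 53.5]
tool_rot: [-3.036, -0.0, 1.292]
force: [0.5, -0.3, -1.3]
width: 34.0
```

Emit:
play_rows(
  targets=[
    {"slide": [0,0,1.5],"turn": [0,0,0],"hand": 28},
    {"slide": [0,0,1],"turn": [0,0,0],"hand": 28},
    {"slide": [0,0,0],"turn": [0,0,0],"hand": 28},
  ],
)

```text
clock: 25.92
eef_pos: [568.5, -227.3, 52.2]
tool_rot: [-3.037, 0.0, 1.292]
force: [0.8, 0.2, -0.3]
width: 34.2
```

```bash
python3 -c "
from meas import *
go(568.9,-227.1,48)"
```

```text
clk 25.9 pos [ 568.5 -227.3   52.2] rpy [-174.    0.   74.] w 34.2 F [ 0.8  0.2 -0.3] q [ 0.43  0.85 -0.17  1.65  0.19  0.76  1.46]
slide [0.3 0.8 4.1]
```

Emit:
play_rows(
  targets=[
    {"slide": [0,0.5,2],"turn": [0,0,0],"hand": 28},
    {"slide": [0,0,1.5],"turn": [0,0,0],"hand": 28},
    {"slide": [0,0,1],"turn": [0,0,0],"hand": 28},
    {"slide": [0,0,0],"turn": [0,0,0],"hand": 28},
  ],
)

```text
clock: 26.42
eef_pos: [568.7, -227.4, 48.7]
tool_rot: [-3.038, 0.0, 1.292]
force: [-1.9, 1.4, 8.1]
width: 34.0
```

Floor contact is at 48.7, against 48 expected. Release and retreat.

Emit:
play_rows(
  targets=[
    {"slide": [0,0,-1],"turn": [0,0,0],"hand": 28},
    {"slide": [0,0,0],"turn": [0,0,0],"hand": 52},
    {"slide": [0,0,0],"turn": [0,0,0],"hand": 52},
    {"slide": [0,0,0],"turn": [0,0,0],"hand": 52},
    {"slide": [0,-1.5,-15],"turn": [0,0,0],"hand": 52},
  ],
)

```text
clock: 27.05
eef_pos: [567.5, -227.0, 62.9]
tool_rot: [-3.034, -0.0, 1.292]
force: [-0.1, -0.2, 0.7]
width: 51.8
```

Emit:
play_rows(
  targets=[
    {"slide": [0,-3,-30],"turn": [0,0,0],"hand": 52},
    {"slide": [0,-5,-45],"turn": [0,0,0],"hand": 52},
    {"slide": [0,-5,-45],"turn": [0,0,0],"hand": 60},
    {"slide": [0,0,0],"turn": [-6,0,0],"hand": 60},
    {"slide": [0,0,0],"turn": [0,0,0],"hand": 60},
  ],
)

```text
clock: 27.68
eef_pos: [566.7, -227.1, 185.9]
tool_rot: [-3.141, 0.001, 1.292]
force: [0.1, 0.7, 0.3]
width: 59.9
```

```bash
python3 snap.py d5 wrist; python3 -c "
from meas import *
go(462,360,190)
im,d,c=load('d5_wrist');P=cloud(d,c);Z=P[...,2];R=np.hypot(P[...,0]-570.5,P[...,1]+227)
for a,e in ((106,115),(82,99),(45,73)):
    q=P[(R<28)&(Z>a)&(Z<e)];print(a,len(q),q.mean(0).round(1),cv2.minEnclosingCircle(q[:,:2].astype(np.float32)))
pockets('d5_wrist')
"
```

```text
clk 27.7 pos [ 567.5 -227.3  185.3] rpy [-180.    0.   74.] w 60.1 F [ 0.3 -0.2  0.2] q [ 0.46  0.63 -0.2   1.67  0.16  0.86  1.48]
slide [ 535.4 -263.3   -4.7]
106 305 [ 569.  -227.5  110.9] ((570.3499145507812, -227.7757568359375), 7.143463134765625)
82 444 [ 565.3 -226.4   94.7] ((569.2947998046875, -227.1571044921875), 11.738557815551758)
45 358 [ 557.2 -224.1   61.4] ((563.0397338867188, -224.26718139648438), 24.25433921813965)
pjar 998 rim circle [ 564.4 -324.9] dia 69.0 zfloor 27.3 ref (564, -324)
ppump 940 rim circle [ 466.9 -318.1] dia 56.8 zfloor 15.6 ref (467.3, -317.2)
pdrop 637 rim circle [ 570.6 -227.6] dia 44.2 zfloor 15.2 ref (570.8, -227)
proll 1711 rim circle [ 473.6 -220.7] dia 35.6 zfloor 15.1 ref (474.2, -220.5)
```

View pics/d5_wrist.png

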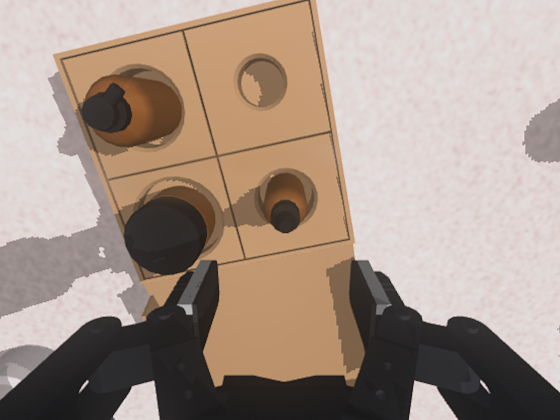

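The dropper is seated: bulb top about 111–112, axis (570.3,−227.7). Last is the roll-on.

Emit:
play_rows(
  targets=[
    {"slide": [25,-12,0],"turn": [0,0,0],"hand": 60},
    {"slide": [45,-22,0],"turn": [0,0,0],"hand": 60},
    {"slide": [50,-25,0],"turn": [0,0,0],"hand": 60},
    {"slide": [50,-25,0],"turn": [0,0,0],"hand": 60},
    {"slide": [50,-25,0],"turn": [0,0,0],"hand": 60},
  ],
)

```text
clock: 28.35
eef_pos: [524.3, 16.2, 183.9]
tool_rot: [-3.14, 0.0, 1.292]
force: [0.2, 0.3, -0.5]
width: 60.0
```

Emit:
play_rows(
  targets=[
    {"slide": [50,-25,0],"turn": [0,0,0],"hand": 60},
    {"slide": [50,-25,0],"turn": [0,0,0],"hand": 60},
    {"slide": [50,-25,0],"turn": [0,0,0],"hand": 60},
    {"slide": [50,-25,0],"turn": [0,0,0],"hand": 60},
    {"slide": [50,-25,0],"turn": [0,0,0],"hand": 60},
  ],
)

```text
clock: 28.98
eef_pos: [472.7, 291.3, 183.8]
tool_rot: [-3.141, 0.001, 1.292]
force: [1.6, 1.1, 0.4]
width: 59.9
```

```bash
python3 -c "
from meas import *
go(462,360,185)"
```

```text
clk 29.0 pos [472.7 291.3 183.8] rpy [-1.799e+02  1.000e-01  7.400e+01] w 59.9 F [1.6 1.1 0.4] q [-0.48  0.56 -0.19  1.83  0.14  0.77  0.55]
slide [ 63.1 -29.2  -1.3]
```

Emit:
play_rows(
  targets=[
    {"slide": [35,-17,0],"turn": [0,0,0],"hand": 60},
    {"slide": [18,-9,0],"turn": [0,0,0],"hand": 60},
    {"slide": [3,-1,0],"turn": [0,0,0],"hand": 60},
    {"slide": [0,0,0],"turn": [0,0,0],"hand": 60},
  ],
)

```text
clock: 29.48
eef_pos: [462.9, 348.4, 183.9]
tool_rot: [3.141, 0.002, 1.29]
force: [0.2, -0.3, 0.5]
width: 59.9
```

```bash
python3 snap.py r1 wrist; python3 -c "
from meas import *
im,d,c=load('r1_wrist');P=cloud(d,c);Z=P[...,2]
for n,a,e,r in (('roll',70,80,25),('roll',20,70,30)):
    q=P[(np.hypot(P[...,0]-T[n][0],P[...,1]-T[n][1])<r)&(Z>a)&(Z<e)]
    if len(q)>10:
        (x,y),r=cv2.minEnclosingCircle(q[:,:2].astype(np.float32));print(n,a,len(q),q.mean(0).round(1),round(x,1),round(y,1),round(r,1))
go(462,360,100)"
```

```text
roll 70 621 [461.  360.   75.1] 462.1 359.9 11.2
roll 20 329 [453.4 361.   46.6] 461.7 359.8 11.4
clk 29.5 pos [463.1 348.1 184. ] rpy [1.80e+02 1.00e-01 7.39e+01] w 60.2 F [ 0.1 -0.2 -0.4] q [-0.58  0.59 -0.18  1.77  0.14  0.8   0.46]
slide [11.3 -4.4 84. ]
```

View pics/r1_wrist.png

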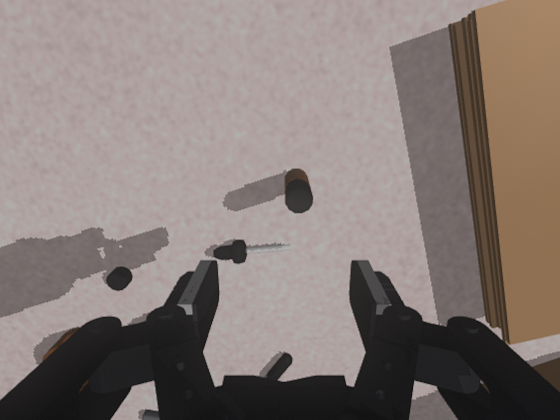

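Emit:
play_rows(
  targets=[
    {"slide": [11,-4.5,10],"turn": [0,0,0],"hand": 60},
    {"slide": [0,0,30],"turn": [0,0,0],"hand": 60},
    {"slide": [0,0,35],"turn": [0,0,0],"hand": 60},
    {"slide": [0,0,0],"turn": [0,0,0],"hand": 60},
  ],
)

```text
clock: 30.02
eef_pos: [459.2, 360.5, 106.6]
tool_rot: [-3.138, 0.005, 1.291]
force: [0.1, -0.7, -0.2]
width: 60.0
```

```bash
python3 -c "
from meas import *
go(461.9,359.9,32)"
```

```text
clk 30.0 pos [459.2 360.5 106.6] rpy [-179.8    0.3   74. ] w 60.0 F [ 0.1 -0.7 -0.2] q [-0.61  0.7  -0.16  1.81  0.17  0.65  0.42]
slide [ 0.5  3.1 74.6]
```

Emit:
play_rows(
  targets=[
    {"slide": [0.5,2.5,20],"turn": [0,0,0],"hand": 60},
    {"slide": [0,0,25],"turn": [0,0,0],"hand": 60},
    {"slide": [0,0,20],"turn": [0,0,0],"hand": 60},
    {"slide": [0,0,8],"turn": [0,0,0],"hand": 60},
    {"slide": [0,0,0],"turn": [0,0,0],"hand": 60},
  ],
)

```text
clock: 30.65
eef_pos: [463.5, 362.0, 36.2]
tool_rot: [3.142, -0.0, 1.292]
force: [0.5, 0.6, 1.0]
width: 60.0
```

```bash
python3 -c "
from meas import *
go(461.9,359.9,32)"
```

```text
clk 30.6 pos [463.5 362.   36.2] rpy [180.  -0.  74.] w 60.0 F [0.5 0.6 1. ] q [-0.63  0.81 -0.13  1.83  0.19  0.51  0.4 ]
slide [-2.5 -1.   4.2]
```

Emit:
play_rows(
  targets=[
    {"slide": [-2.5,-1,4],"turn": [0,0,0],"hand": 60},
    {"slide": [0,0,0],"turn": [0,0,0],"hand": 30},
    {"slide": [0,0,0],"turn": [0,0,0],"hand": 16},
    {"slide": [0,0,0],"turn": [0,0,0],"hand": 16},
    {"slide": [0,0,0],"turn": [0,0,0],"hand": 16},
  ],
)

```text
clock: 31.28
eef_pos: [462.0, 360.0, 32.7]
tool_rot: [3.141, -0.001, 1.292]
force: [-0.8, 0.4, 4.9]
width: 20.8
```

```bash
python3 -c "
from meas import *
go(461.9,359.9,32)"
```

```text
clk 31.3 pos [462.  360.   32.7] rpy [180.  -0.  74.] w 20.8 F [-0.8  0.4  4.9] q [-0.63  0.82 -0.13  1.84  0.2   0.5   0.4 ]
slide [-0.1 -0.1  0.7]
```

Emit:
play_rows(
  targets=[
    {"slide": [0,0,-6],"turn": [0,0,0],"hand": 16},
    {"slide": [0,0,-20],"turn": [0,0,0],"hand": 16},
    {"slide": [0,0,-35],"turn": [0,0,0],"hand": 16},
    {"slide": [0,0,-35],"turn": [0,0,0],"hand": 16},
    {"slide": [0,0,-35],"turn": [0,0,0],"hand": 16},
  ],
)

```text
clock: 31.9
eef_pos: [461.5, 359.6, 164.3]
tool_rot: [-3.141, 0.0, 1.292]
force: [0.1, 0.6, -0.2]
width: 20.9
```

```bash
python3 -c "
from meas import *
go(474,-220.7,160)"; python3 snap.py r2 scene
```

```text
clk 31.9 pos [461.5 359.6 164.3] rpy [-180.    0.   74.] w 20.9 F [ 0.1  0.6 -0.2] q [-0.6   0.62 -0.18  1.77  0.15  0.77  0.44]
slide [-554.5  171.8    4.4]
```

View pics/r2_scene.png

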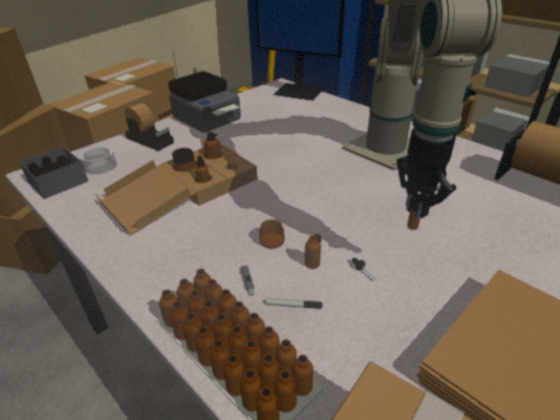

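Emit:
play_rows(
  targets=[
    {"slide": [-20,6,0],"turn": [0,0,0],"hand": 16},
    {"slide": [-40,12,0],"turn": [0,0,0],"hand": 16},
    {"slide": [-50,16,0],"turn": [0,0,0],"hand": 16},
    {"slide": [-50,16,0],"turn": [0,0,0],"hand": 16},
    {"slide": [-50,16,0],"turn": [0,0,0],"hand": 16},
  ],
)

```text
clock: 32.58
eef_pos: [465.7, 136.2, 162.0]
tool_rot: [-3.139, 0.003, 1.291]
force: [0.5, -0.8, -1.0]
width: 21.2
```

Emit:
play_rows(
  targets=[
    {"slide": [-50,16,0],"turn": [0,0,0],"hand": 16},
    {"slide": [-50,16,0],"turn": [0,0,0],"hand": 16},
    {"slide": [-50,15,0],"turn": [0,0,0],"hand": 16},
    {"slide": [-50,15,0],"turn": [0,0,0],"hand": 16},
    {"slide": [-50,15,0],"turn": [0,0,0],"hand": 16},
  ],
)

```text
clock: 33.2
eef_pos: [470.1, -124.4, 162.1]
tool_rot: [-3.138, 0.001, 1.291]
force: [1.8, 0.0, -1.5]
width: 21.1
```

```bash
python3 -c "
from meas import *
go(474,-220.7,160)"
```

```text
clk 33.2 pos [ 470.1 -124.4  162.1] rpy [-179.8    0.    74. ] w 21.1 F [ 1.8  0.  -1.5] q [ 0.36  0.51 -0.23  2.03  0.19  0.63  1.3 ]
slide [-91.5  30.4   2. ]
```

Emit:
play_rows(
  targets=[
    {"slide": [-40,13,0],"turn": [0,0,0],"hand": 16},
    {"slide": [-25,8,0],"turn": [0,0,0],"hand": 16},
    {"slide": [-12,5,0],"turn": [0,0,0],"hand": 16},
    {"slide": [-2,1,0],"turn": [0,0,0],"hand": 16},
    {"slide": [0,0,0],"turn": [0,0,0],"hand": 16},
  ],
)

```text
clock: 33.83
eef_pos: [476.4, -203.9, 163.0]
tool_rot: [-3.141, -0.001, 1.293]
force: [-0.9, 0.2, -0.1]
width: 20.5
```

```bash
python3 snap.py r3 wrist; python3 -c "
from meas import *
pockets('r3_wrist')
go(473.9,-220.7,90)"
```

```text
pjar 504 rim circle [ 561. -325.] dia 64.1 zfloor 27.4 ref (564, -324)
ppump 825 rim circle [ 466.6 -317.8] dia 56.5 zfloor 15.9 ref (467.3, -317.2)
proll 1421 rim circle [ 472.8 -220.5] dia 34.8 zfloor 15.2 ref (474.2, -220.5)
clk 33.9 pos [ 476.6 -203.7  163.1] rpy [-180.    -0.    74.1] w 21.0 F [-0.5  0.6 -0.2] q [ 0.51  0.54 -0.23  1.95  0.19  0.67  1.45]
slide [-17.1   2.1  73. ]
```

View pics/r3_wrist.png

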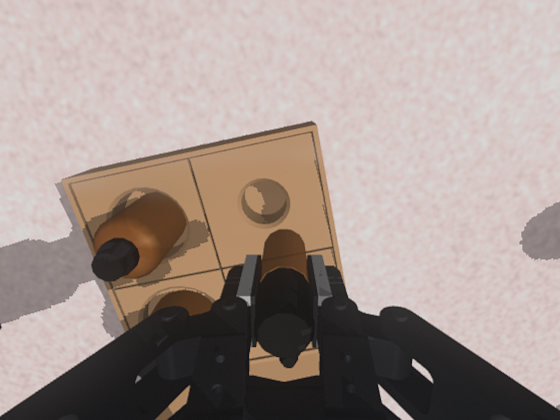

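Emit:
play_rows(
  targets=[
    {"slide": [-12,1,0],"turn": [0,0,0],"hand": 16},
    {"slide": [-5,1,10],"turn": [0,0,0],"hand": 16},
    {"slide": [0,0,30],"turn": [0,0,0],"hand": 16},
    {"slide": [0,0,25],"turn": [0,0,0],"hand": 16},
    {"slide": [0,0,0],"turn": [0,0,0],"hand": 16},
  ],
)

```text
clock: 34.5
eef_pos: [472.2, -221.6, 96.3]
tool_rot: [-3.137, -0.0, 1.292]
force: [-0.1, 0.3, -0.5]
width: 21.1
```

```bash
python3 snap.py r4 wrist; python3 -c "
from meas import *
pockets('r4_wrist')
go(473.7,-220.6,55)"
```

```text
ppump 1276 rim circle [ 466.5 -317.6] dia 56.3 zfloor 16.2 ref (467.3, -317.2)
pdrop 79 rim circle [ 571.1 -248.9] dia 9.0 zfloor 26.7 ref (570.8, -227)
proll 1452 rim circle [ 471.4 -219.9] dia 30.4 zfloor 15.2 ref (474.2, -220.5)
clk 34.5 pos [ 473.3 -221.9   97.5] rpy [-179.9   -0.    74. ] w 20.9 F [ 0.7 -0.2  0. ] q [ 0.52  0.65 -0.2   1.98  0.24  0.53  1.45]
slide [ 1.4  0.2 42.5]
```

View pics/r4_wrist.png

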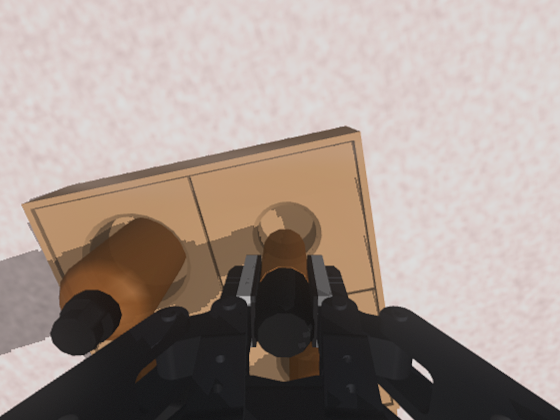

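Emit:
play_rows(
  targets=[
    {"slide": [1.5,0,2],"turn": [0,0,0],"hand": 16},
    {"slide": [0,0,15],"turn": [0,0,0],"hand": 16},
    {"slide": [0,0,12],"turn": [0,0,0],"hand": 16},
    {"slide": [0,0,8],"turn": [0,0,0],"hand": 16},
    {"slide": [0,0,0],"turn": [0,0,0],"hand": 16},
  ],
)

```text
clock: 35.17
eef_pos: [473.8, -220.4, 60.3]
tool_rot: [-3.14, -0.0, 1.292]
force: [-0.7, -0.4, -0.6]
width: 21.1
```

```bash
python3 -c "
from meas import *
go(473.7,-220.6,48)"
```

```text
clk 35.2 pos [ 473.8 -220.4   60.3] rpy [-179.9   -0.    74. ] w 21.1 F [-0.7 -0.4 -0.6] q [ 0.49  0.72 -0.17  2.    0.26  0.44  1.42]
slide [-0.2  0.  12.3]
```

Emit:
play_rows(
  targets=[
    {"slide": [0,0,6],"turn": [0,0,0],"hand": 16},
    {"slide": [0,0,3],"turn": [0,0,0],"hand": 16},
    {"slide": [0,0,2],"turn": [0,0,0],"hand": 16},
    {"slide": [0,0,1.5],"turn": [0,0,0],"hand": 16},
    {"slide": [0,0,0],"turn": [0,0,0],"hand": 16},
  ],
)

```text
clock: 35.8
eef_pos: [474.4, -220.7, 48.8]
tool_rot: [3.141, 0.0, 1.292]
force: [-0.3, 0.1, -0.2]
width: 21.4
```

```bash
python3 -c "
from meas import *
go(473.7,-220.6,48)"
```

```text
clk 35.8 pos [ 474.4 -220.7   48.8] rpy [180.   0.  74.] w 21.4 F [-0.3  0.1 -0.2] q [ 0.49  0.74 -0.16  2.01  0.26  0.42  1.42]
slide [-0.1 -0.7  0.8]
```

Emit:
play_rows(
  targets=[
    {"slide": [0,0,1],"turn": [0,0,0],"hand": 16},
    {"slide": [0,0,0.5],"turn": [0,0,0],"hand": 16},
    {"slide": [0,0,0],"turn": [0,0,0],"hand": 16},
  ],
)

```text
clock: 36.17
eef_pos: [474.6, -220.7, 48.7]
tool_rot: [3.141, 0.0, 1.292]
force: [-2.8, 1.1, 14.4]
width: 21.0
```

Contact at 48.7, as expected. Release.

Emit:
play_rows(
  targets=[
    {"slide": [0,0,-1],"turn": [0,0,0],"hand": 16},
    {"slide": [0,0,0],"turn": [0,0,0],"hand": 40},
    {"slide": [0,0,0],"turn": [0,0,0],"hand": 40},
    {"slide": [0,0,0],"turn": [0,0,0],"hand": 40},
    {"slide": [0,0,-15],"turn": [0,0,0],"hand": 40},
  ],
)

```text
clock: 36.8
eef_pos: [473.5, -220.2, 62.8]
tool_rot: [-3.139, -0.0, 1.292]
force: [1.0, -0.3, 0.5]
width: 39.7
```

Emit:
play_rows(
  targets=[
    {"slide": [0,0,-30],"turn": [0,0,0],"hand": 40},
    {"slide": [0,0,-45],"turn": [0,0,0],"hand": 40},
    {"slide": [0,0,-45],"turn": [0,0,0],"hand": 40},
    {"slide": [40,0,-25],"turn": [0,0,0],"hand": 40},
    {"slide": [50,30,0],"turn": [0,0,0],"hand": 40},
  ],
)

```text
clock: 37.42
eef_pos: [528.0, -143.4, 211.8]
tool_rot: [3.138, 0.001, 1.288]
force: [1.7, -0.7, 0.4]
width: 40.0
```

Emit:
play_rows(
  targets=[
    {"slide": [50,0,0],"turn": [0,0,0],"hand": 40},
    {"slide": [50,0,0],"turn": [0,0,0],"hand": 40},
    {"slide": [50,-20,0],"turn": [0,0,0],"hand": 40},
    {"slide": [20,-10,0],"turn": [0,0,0],"hand": 40},
    {"slide": [0,0,0],"turn": [0,0,0],"hand": 40},
  ],
)

```text
clock: 38.05
eef_pos: [545.6, 31.7, 209.2]
tool_rot: [3.141, -0.001, 1.296]
force: [-0.8, -0.2, -0.2]
width: 40.0
```

```bash
python3 snap.py f top scene; python3 -c "
from meas import *
im,d,c=load('f_top');P=cloud(d,c);Z=P[...,2]
for k,p,h,r in (('jar','pjar',85,40),('pump','ppump',113,30),('drop','pdrop',112,25),('roll','proll',91,25),('ob',(581.3,199.5),80,25),('oj',(590.1,74.9),48,40)):
    xy=np.array(T[p] if isinstance(p,str) else p)
    m=(np.hypot(P[...,0]-xy[0],P[...,1]-xy[1])<r)&(abs(Z-h)<5);q=P[m];print(k,len(q),q.mean(0).round(1) if len(q) else '',[round(float(v),1) for v in cv2.minEnclosingCircle(q[:,:2].astype(np.float32))[0]] if len(q) else '',xy)
go(0,0,0)
cv2.imwrite('pics/f_crop.png',cv2.resize(im[60:260,110:470],None,fx=2.2,fy=2.2))
"
```

```text
jar 559 [ 565.7 -322.5   85.9] [566.1, -323.8] [ 564 -324]
pump 92 [ 466.2 -311.7  113.6] [466.8, -310.4] [ 467.3 -317.2]
drop 32 [ 570.9 -224.2  111. ] [570.3, -224.6] [ 570.8 -227. ]
roll 76 [ 475.2 -217.8   91.9] [475.1, -218.5] [ 474.2 -220.5]
ob 31 [581.2 199.7  79.9] [580.3, 199.3] [581.3 199.5]
oj 22 [570.8  89.4  48.7] [572.3, 88.9] [590.1  74.9]
clk 38.1 pos [546.1  28.  208.8] rpy [179.9   0.   74. ] w 39.6 F [ 0.2 -0.1  0.2] q [ 0.07  0.52 -0.26  1.83  0.17  0.82  1.02]
slide [-177.6 -517.3  208.5]
```

View pics/f_crop.png

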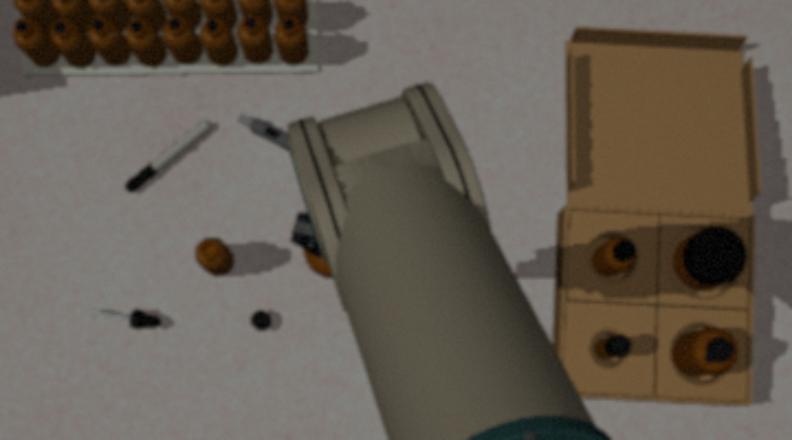

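View pics/f_scene.png

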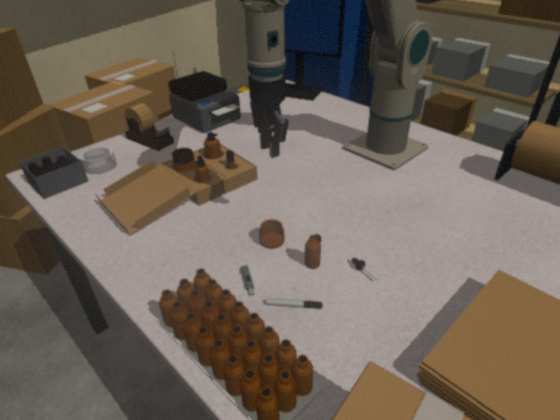

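All four stand in their pockets at the right heights. The open jar and open bottle appear at the same scene pixels as at the start, (271,234) and (314,250). Handing in.

```bash
python3 -c "
from cell import *
print(finish_job())"
```

```text
the job is handed in; nothing more can be done
None
```

I packed the lidded jar, pump bottle, dropper bottle and roll-on bottle upright, each into its own pocket, at about 38 s of the 115 s allowed. Each was lowered until it touched the floor before I let go. The job is handed in, and the interface reports no verdict.

| Item | Top height, measured (mm) | Top height, expected (mm) | Distance from pocket axis |
|---|---|---|---|
| Jar | 85.9 | 85.2 | within about 3 mm |
| Pump bottle | 113.6 | 113.2 | within about 3 mm |
| Dropper bottle | 111.0 | 112.2 | within about 3 mm |
| Roll-on bottle | 91.9 | 91.2 | within about 3 mm |

- **Heights:** the expected values include the carton fitments sitting about 3 mm above the bench, which the depth images showed.
- **Pump position:** the final top view put its head about 7 mm off centre because that blob includes the spout. The closer wrist view after release put its body axis at (467, −317.5) mm, within 1 mm of the pocket axis.
- **Camera disagreement:** the top and wrist views differed by 2–3 mm on the pocket positions, and I used the wrist values.
- **Unfinished ones:** the open-necked bottle is within 1 mm of its starting place. The arm hid the open jar in the last top view, so I checked it only in the scene picture, where it had not moved.
- **Gripper:** it was empty and clear of everything at hand-in.

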